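# Index the bench fixture and clamp the media converter

## Task

On the bench fixture, turn the rotary table by its upright post until the nest with the grey media converter clicks in squarely in front of the clamp's jaw, and let go of the post. Then pump the one-hand clamp by squeezing its trigger towards the handle, letting it spring back and squeezing again, until the sprung face of the jaw is pressed in about half-way (about 8 mm) against the converter; never press it in so far that it bottoms, do not move the jaw by hand, and leave the things lying around where they are. Finish while holding: keep the trigger squeezed and do not let go of it.

Things in the scene. Friction and masses are not known exactly. Their poses are not given: they have to be found in the camera images.
- fixture: Fixed fixture: grey base plate 250 x 410 x 12 mm carrying a rotary table and a one-hand clamp. Origin on the work surface, z up, +y along the clamp bar from clamp to rotary table, whose upright axis is at x 0, y 105 mm. The clamp's black cheeks stand at y -157 to -77 mm, within 19 mm of x 0, 108 mm high. The jaw slides along y at x 0, bar centre 44 mm high.
- turntable (a joint): Angle of the rotary table (steel disc 184 mm across, top 30 mm above the work surface; four nests, one loaded), rad, counter-clockwise positive from above. 0: converter squarely in front of the jaw. Little friction, but a spring detent clicks in at 0 and every quarter turn: it pulls in within about 0.09 rad; passing a detent pin takes about 6 N at the post.
- post_grip (a point): Point on the axis of the upright steel post by which the rotary table is turned, 80 mm above the work surface: post 14 mm in diameter (24 mm collar at its foot), rising from the disc to 96 mm above the work surface. It stands 78 mm from the table's axis: at table angle 0 it is at (+55, +55) mm from that axis in the fixture's x, y, and goes round with the table.
- module: Media converter, a grey metal box 80 mm wide, 50 mm deep, 28 mm high with a dark seam, held in the one loaded nest of the rotary table and backed by the hub; its top is 58 mm above the work surface. Origin at the middle of the lower edge of its outer face, which faces away from the table's axis.
- module_front (a point): Centre of the converter's outer face (the face that the jaw presses), 80 mm from the table's axis, 44 mm above the work surface.
- jaw (a joint): Travel of the jaw along the fixture's +y, m, 0 (back) to 0.065. With the table at 0 the free face touches the converter at about 0.042. Ratchet with 5 mm teeth: up to 5 mm of each squeeze is lost until the pawl bites, then 34 mm advance per rad of trigger; a full squeeze moves it 8 to 14 mm, mostly 10. Trigger let go, a loaded jaw may slip back up to 5 mm to the next tooth.
- face (a joint): How far the jaw's sprung face is pressed in, m: 0 free, 0.016 bottomed. Spring 1 N per mm.
- face_front (a point): Centre of the front of the jaw's sprung face, the spot that meets the converter. The face is a dark rubber plate 34 x 8 x 24 mm; free, its back stands 16 mm in front of the jaw's black block (34 x 14 x 26 mm) on the end of the steel bar. Robot not to touch jaw or face.
- trigger (a joint): Angle of the trigger, rad: 0 released (leans 0.2 rad forward, towards the rotary table), 0.40 fully squeezed (leans 0.2 rad back, towards the handle). A spring returns it when it is let go. Squeezing at 60 mm above its pivot takes about 2 to 5 N, and about 0.6 N more per N of clamping force.
- trigger_grip (a point): Point on the middle line of the trigger (grey upright plastic blade, 20 mm wide, 10 mm thick, reaching to 75 mm above its pivot), 60 mm above the pivot, about 157 mm above the work surface. The pivot is at (0, -110, 98) mm in the fixture's frame; the blade tips in the fixture's y-z plane and this point moves 24 mm back in a full squeeze.
- handle_grip (a point): Centre of the fixed upright handle behind the trigger, 158 mm above the work surface, at the height to grip: black, 24 mm wide, 12 mm thick along the fixture's y, top 180 mm above the work surface. From the handle's back to the trigger's front it measures 49 mm released and 25 mm fully squeezed.
- driver: Short screwdriver lying on the base plate beside the clamp, 130 mm long; a bystander.
- transceiver: Small steel plug-in module 56 x 14 x 9 mm lying on the base plate beside the clamp; a bystander.
- nut_tin: Small open metal tin, 70 mm across, 45 mm high; a bystander.
- mug: White mug, 80 mm across, 95 mm high; a bystander.
- tape: Black tape roll lying flat, 90 mm across; a bystander.
- spare: Loose grey converter box 80 x 50 x 28 mm lying on the table; a bystander.
- blank_panel: Grey sheet-metal blank panel 160 x 100 mm lying on the table; a bystander.

How it is judged:
By the outcome, as a careful person would: the job done as asked, in the order asked, and still so for the second after the job is handed in, while the arm keeps its last pose, push and grip.
It also fails if it takes over 54 s, if anything falls off the work surface, if the arm or the gripper's body presses on something with over 40 N, if the wrist force passes 120 N, or if a joint passes its speed limit or range.

## Robot

A 7-joint arm with a two-finger parallel gripper is mounted at the origin on the work surface. World frame = base frame: x ahead of the robot, y to its left, z up, the work surface at z = 0. Lengths are in m, angles in degrees, forces in N, time in s.
With the tool pointing down it reaches from about 0.425 to 0.875 m from the base axis. Payload 4.7 kg.
Tool frame: the origin (TCP) lies on the centre line of the jaws, within the pads' length; the fingertips stand 11 mm ahead of it and the grasp point (between the pads) lies 8 mm behind it; z points along the fingers, y is the direction in which the jaws open and shut (so a half turn about z gives the same grasp; the last joint's range is limited). The gripper opens to 87 mm and grips with 3 to 60 N. Pads are 19 mm wide; open, the fingers measure 117 mm over their backs; the gripper's body (75 mm by 190 mm) begins 51 mm behind the grasp point.
Start: joints at [-70.583, 18.392, -4.016, 83.108, 1.295, 78.541, -3.26], TCP at [0.207, 0.616, 0.234] pointing down, gripper open.
Joint ranges: [-163.93, 163.93], [-17.29, 119.83], [-79.2, 71.16], [3.27, 140.29], [-89.18, 269.18], [5.43, 117.66], [-154.24, 154.24]. Speed limits (degrees/s): [147.25, 147.25, 180, 180, 180, 180, 180].

## Interface

Orientations are given as [roll, pitch, yaw] about the fixed x, y, z axes, in that order (R = Rz(yaw) Ry(pitch) Rx(roll)).
In Python, from cell import env gives the robot as it stands.
- The arm moves only by the tool servo_tool, never from a script. Its argument "moves" is text: rows parted by semicolons, each of 7 numbers parted by spaces: the shift along the tool's x, y, z as a fraction of full scale, then the turn, a rotation vector about the tool's x, y, z as a fraction of full scale, then the gripper's target within -1 to 1 (shut at 1, half-way at 0, fully open at -1). A call has 1 to 20 rows; each row shifts and turns the pose as measured when the row begins, along the tool's axes as they then stand; what a row does not reach is not made up. Full scale, the value 1, is 1000 mm for a shift and 0.5 rad for a turn. A row lasts 1/12 s, in which the tool goes at most 41.7 mm and 7.16 degrees, less where a joint would pass 70% of its speed; a pose out of reach is approached as far as the arm can. A call with a number of a shift or a turn outside -1 to 1 is refused whole. A call with a gripper value outside its range is refused whole. The fingers move at their own pace and stop on an object; "squeeze" is the grip in N (left out, the last holds). Time passes only in rows, so rows that do not move let the fingers close. It gives the time, the measured TCP pose, the force and the opening at its end, in the units of the state.
- env.get_obs(): the state, without advancing time (a new reading comes with each control period).
- env.read_camera(name): name is "scene" or "top" or "wrist"; returns a dict with "img" (384x512x3 uint8, red, green, blue), "range_z" (384x512 float32, m along the optical axis (not along the pixel's ray), 0 where there is no reading), "mtx" (3x3 intrinsics, pixels), "T" (4x4, takes a point from camera to world coordinates); the wrist camera has in their place "hand_eye" (4x4, takes a point from camera to tool coordinates, whose origin is the TCP and whose axes are the flange's). Camera axes: x right, y up, looking along -z (the intrinsics and any distortion apply to the point x, -y, -z); pixel columns grow to the right and rows downward; lengths in m; the calibration is good to about 2 mm. A picture is of the moment at which its call begins: read the wrist's pose just before it.
- env.sign_off(): hands the job in, once; it reports no verdict.
The state is a dict: "time_s": time; "qpos": joint angles; "joint_velocities": joint speeds; "effort": joint torques, N m; "tool_pos": TCP position; "tool_rot": TCP orientation; "force": force on the tool from outside, world axes, zero at the start; "wrist_torque": the same for the moment, N m; "grip_width": finger opening in m.
Only numpy, scipy, OpenCV 4.12 (cv2) and the standard library are available. Lean on these libraries where they do the work, as an engineer would, in place of code of your own. Each camera call takes 0.05 s, during which the arm holds its last target.

## Working session

There is one attempt and no reset: what is moved stays moved. The work goes in short steps, Python scripts to look and compute and a tool call to move; the robot and the scene stay as the last step left them, time stands still between calls to the robot, and variables do not carry over. Pictures are saved under pics/ and viewed, and the job is handed in when it is done.

Besides the shell and the picture viewer there is one more tool, called after "Emit:" in YAML: its name, and indented under it one key for each argument. servo_tool: Moves the arm, as the interface text tells. Its arguments: {"type":"object","properties":{"moves":{"type":"string"},"squeeze":{"type":"number"}},"required":["moves"]}

```bash
ls; mkdir -p pics
python3 - <<'E'
from cell import env
import cv2,numpy as np
o=env.get_obs(); print({k:(np.round(v,4).tolist() if not isinstance(v,float) else v) for k,v in o.items()})
for n in ["scene","top","wrist"]:
    c=env.read_camera(n)
    cv2.imwrite(f"pics/{n}0.png",c["img"][:,:,::-1])
    np.savez(f"{n}0.npz",**c)
    print(n,c["mtx"].tolist(),[ (k,np.round(c[k],3).tolist()) for k in c if k in("T","hand_eye")], c.keys())
E
```

```text
pics
{'time_s': 0.0, 'qpos': [-70.5797, 18.4376, -4.0139, 83.1753, 1.2936, 78.5425, -3.26], 'joint_velocities': [-0.0425, -0.0, -0.0513, -0.0142, -0.001, -0.1008, -0.0588], 'effort': [0.0001, -49.1282, -0.404, -31.2538, -0.0639, 0.0437, 0.0002], 'tool_pos': [0.2073, 0.6155, 0.2325], 'tool_rot': [-179.8897, 0.0051, 161.3876], 'force': [-0.2508, -0.24, -1.044], 'wrist_torque': [0.0601, 0.0264, -0.0406], 'grip_width': 0.08686501790160334}
scene [[442.45810931031974, 0.0, 255.26814728554282], [0.0, 442.45810931031974, 200.46484538259148], [0.0, 0.0, 1.0]] [('T', [[-0.652, -0.621, 0.435, 1.146], [0.758, -0.533, 0.375, 0.502], [-0.001, 0.574, 0.819, 1.279], [0.0, 0.0, 0.0, 1.0]])] dict_keys(['img', 'range_z', 'mtx', 'T'])
top [[428.46556706281353, 0.0, 263.3741317344986], [0.0, 428.46556706281353, 190.95594819818717], [0.0, 0.0, 1.0]] [('T', [[0.078, 0.977, -0.198, 0.272], [-0.997, 0.076, -0.02, -0.029], [-0.005, 0.199, 0.98, 1.358], [0.0, 0.0, 0.0, 1.0]])] dict_keys(['img', 'range_z', 'mtx', 'T'])
wrist [[297.04027173687916, 0.0, 249.59712496233237], [0.0, 297.04027173687916, 191.9478704128664], [0.0, 0.0, 1.0]] [('hand_eye', [[0.0, 0.96, 0.281, 0.078], [1.0, -0.0, 0.0, 0.001], [0.0, 0.281, -0.96, -0.15], [0.0, 0.0, 0.0, 1.0]])] dict_keys(['img', 'range_z', 'mtx', 'hand_eye'])
```

View pics/scene0.png

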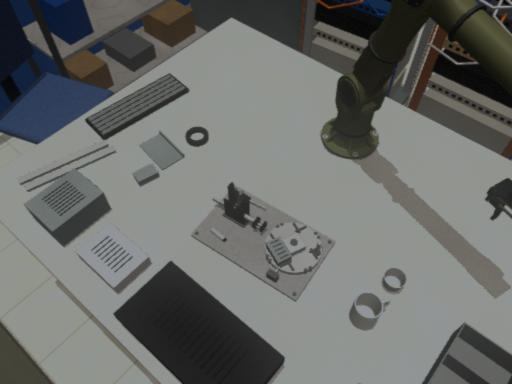

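View pics/top0.png

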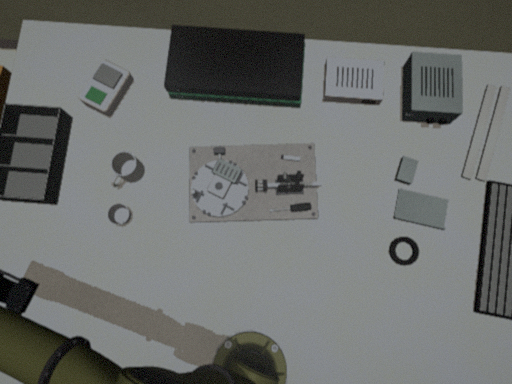

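```bash
cat > h.py <<'E'
import numpy as np,cv2
def deproj(c,u,v,T=None):
    K=c["mtx"];z=c["range_z"]
    T=c["T"] if T is None else T
    d=z[np.round(v).astype(int),np.round(u).astype(int)] if not np.isscalar(u) else z[int(round(v)),int(round(u))]
    x=(u-K[0,2])/K[0,0]*d; y=(v-K[1,2])/K[1,1]*d
    P=np.stack([x,-y,-d,np.ones_like(d)],-1)
    return (P@T.T)[...,:3]
def cloud(c,T=None):
    v,u=np.mgrid[0:384,0:512]
    return deproj(c,u.ravel(),v.ravel(),T).reshape(384,512,3)
def proj(c,P,T=None):
    T=c["T"] if T is None else T
    p=np.linalg.inv(T)@np.append(P,1); K=c["mtx"]
    return K[0,0]*p[0]/-p[2]+K[0,2], K[1,1]*-p[1]/-p[2]+K[1,2]
E
python3 - <<'E'
import numpy as np,cv2
from h import *
c=dict(np.load("top0.npz"));s=dict(np.load("scene0.npz"))
cv2.imwrite("pics/topc.png",cv2.resize(c["img"][135:230,180:330,::-1],None,fx=5,fy=5,interpolation=cv2.INTER_CUBIC))
cv2.imwrite("pics/scenec.png",cv2.resize(s["img"][170:305,180:345,::-1],None,fx=4,fy=4,interpolation=cv2.INTER_CUBIC))
P=cloud(c)
m=(P[...,2]>.006)&(P[...,2]<.018)
m[:135]=0;m[230:]=0;m[:,:180]=0;m[:,330:]=0
n,l,st,ce=cv2.connectedComponentsWithStats(m.astype(np.uint8))
print(st[:5])
k=1+np.argmax(st[1:,4]); pts=P[l==k][:,:2].astype(np.float32)
print(cv2.minAreaRect(pts),cv2.boxPoints(cv2.minAreaRect(pts)))
print("table z",np.median(P[100:120,330:400,2]), P[240:260,200:300,2].mean())
E
```

```text
[[     0      0    512    384 190995]
 [   196    135      1      1      1]
 [   295    136      1      1      1]
 [   312    137      1      1      1]
 [   183    138      1      1      1]]
((0.5717986822128296, 0.03645506501197815), (0.2538548707962036, 0.41163378953933716), 6.293249607086182) [[ 0.42307505  0.22711825]
 [ 0.4681972  -0.18203497]
 [ 0.7205223  -0.15420812]
 [ 0.67540014  0.2549451 ]]
table z -0.0003936951230443242 0.002750822335655353
```

View pics/topc.png

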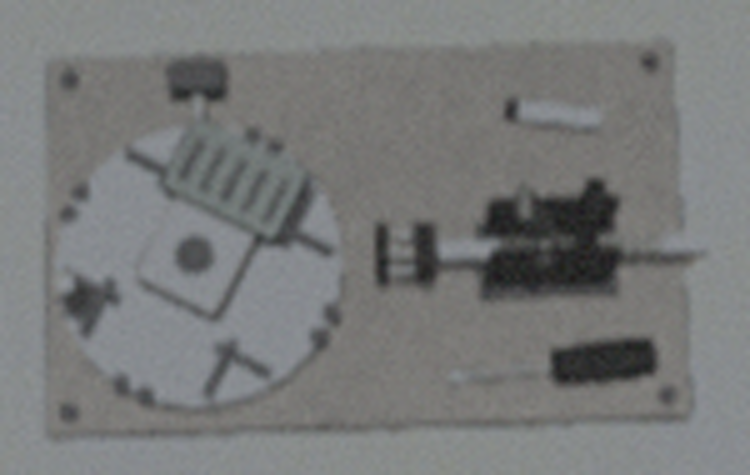

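View pics/scenec.png

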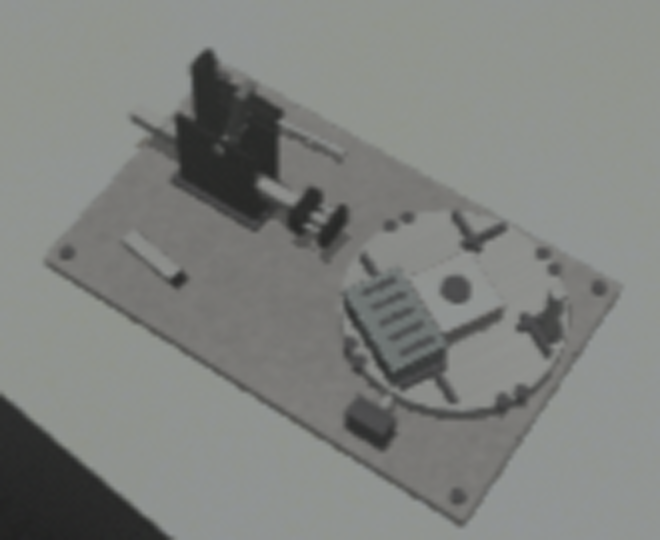

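Run:
```python
import numpy as np,cv2
from h import *
c=dict(np.load("top0.npz"));s=dict(np.load("scene0.npz"))
for n,c in(("top",c),("scene",s)):
    P=cloud(c)
    R=lambda a:np.array([[np.cos(a),-np.sin(a)],[np.sin(a),np.cos(a)]])
    m=(P[...,2]>.007)&(P[...,2]<.018)&(abs(P[...,0]-.57)<.2)&(abs(P[...,1]-.036)<.26)
    n_,l,st,ce=cv2.connectedComponentsWithStats(m.astype(np.uint8)); k=1+np.argmax(st[1:,4])
    pts=P[l==k][:,:2].astype(np.float32); r=cv2.minAreaRect(pts); print(n,r)
    # robust: percentile edges at several yaws
    a=np.radians(6.3); o=np.array([.572,.0365])
    F=np.concatenate([(P[...,:2]-o)@R(a),P[...,2:]],-1)
    reg=(abs(F[...,0])<.125)&(abs(F[...,1])<.205)
    for nm,z0,z1 in(("mod/disc-top 50-64",.052,.066),("post",.066,.11),("handle etc",.115,.2)):
        q=F[reg&(F[...,2]>z0)&(F[...,2]<z1)]
        if nm=="post": 
            q=q[q[:,1]>0]
        if nm[:3]=="mod": q=q[q[:,1]>0]
        print(nm,len(q)); 
        if len(q): print(np.round(q.mean(0),4),np.round(q.min(0),4),np.round(q.max(0),4))
        if nm[:3]=="mod" and len(q)>20:
            rr=cv2.minAreaRect(q[:,:2].astype(np.float32)); print(rr)
        if nm=="post": print(np.round(q[:12],3).tolist())
    q=P[(P[...,2]>.03)&(P[...,1]>.2)&(P[...,0]>.3)&(P[...,2]<.12)&(P[...,1]<.5)]
    if n=="top": print("mug/tin",q.min(0),q.max(0))
    # disc fit
    q=F[reg&(F[...,2]>.026)&(F[...,2]<.035)&(F[...,1]>0)]
    print("disc",len(q),cv2.minEnclosingCircle(np.ascontiguousarray(q[:,:2],dtype=np.float32)), q[:,2].mean())
```

```text
top ((0.5728235840797424, 0.035819292068481445), (0.25071999430656433, 0.41079390048980713), 5.9150495529174805)
mod/disc-top 50-64 690
[0.0081 0.09   0.0568] [-0.056   0.0337  0.052 ] [0.0697 0.1808 0.0656]
((-0.008850600570440292, 0.10440985858440399), (0.08410634845495224, 0.14950262010097504), 56.363304138183594)
post 27
[-0.0431  0.1776  0.0884] [-0.049   0.1721  0.0694] [-0.0369  0.1847  0.0994]
[[-0.037, 0.18, 0.097], [-0.037, 0.177, 0.097], [-0.037, 0.174, 0.098], [-0.039, 0.184, 0.094], [-0.039, 0.181, 0.093], [-0.041, 0.177, 0.099], [-0.04, 0.175, 0.096], [-0.038, 0.173, 0.085], [-0.043, 0.184, 0.095], [-0.043, 0.181, 0.096], [-0.043, 0.178, 0.094], [-0.043, 0.175, 0.095]]
handle etc 113
[-0.0224 -0.1181  0.1589] [-0.032  -0.1417  0.1152] [-0.0087 -0.0911  0.1834]
mug/tin [0.39818935 0.20001542 0.03000676] [1.06773129 0.49994015 0.09936197]
disc 1442 ((-0.007933035492897034, 0.10866434127092361), 0.10455639660358429) 0.02980283296361015
scene ((0.5696568489074707, 0.03744149208068848), (0.2611311674118042, 0.4175765812397003), 5.603275299072266)
mod/disc-top 50-64 676
[0.0095 0.0937 0.0588] [-0.0535  0.0369  0.0521] [0.0692 0.1868 0.066 ]
((-0.005108263343572617, 0.10781610012054443), (0.0854179635643959, 0.14885692298412323), 52.893592834472656)
post 39
[-0.0376  0.1777  0.0853] [-0.0511  0.1041  0.0661] [0.0177 0.1874 0.0991]
[[-0.021, 0.11, 0.067], [-0.043, 0.175, 0.099], [-0.046, 0.178, 0.097], [-0.051, 0.179, 0.092], [-0.041, 0.177, 0.098], [-0.045, 0.179, 0.094], [-0.045, 0.182, 0.097], [-0.047, 0.184, 0.097], [-0.038, 0.176, 0.095], [-0.038, 0.179, 0.098], [-0.041, 0.181, 0.096], [-0.043, 0.183, 0.096]]
handle etc 159
[-0.0164 -0.1189  0.1534] [-0.0314 -0.1393  0.1159] [-0.0068 -0.0896  0.1854]
disc 1204 ((0.00030216312734410167, 0.10651560127735138), 0.11352948844432831) 0.031097555583775707
```

View pics/wrist0.png

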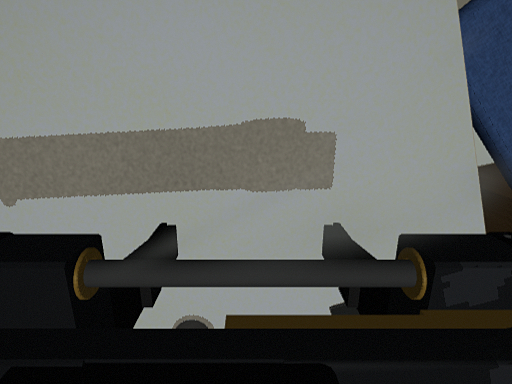

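Run:
```python
import numpy as np,cv2
from h import *
from scipy.optimize import least_squares
for n in("top","scene"):
    c=dict(np.load(n+"0.npz"));P=cloud(c)
    a=np.radians(5.9); o=np.array([.572,.0365]); Rm=np.array([[np.cos(a),-np.sin(a)],[np.sin(a),np.cos(a)]])
    F=np.concatenate([(P[...,:2]-o)@Rm,P[...,2:]],-1)
    reg=(abs(F[...,0])<.125)&(abs(F[...,1])<.205)
    for nm,z0,z1,y0,y1 in(("cheek",.1,.113,-.2,-.05),("handle",.174,.19,-.2,-.05),("trig",.165,.19,-.11,-.05),("bar/jaw",.035,.062,-.07,.02),("barback",.035,.062,-.2,-.16)):
        q=F[reg&(F[...,2]>z0)&(F[...,2]<z1)&(F[...,1]>y0)&(F[...,1]<y1)]
        print(n,nm,len(q))
        if len(q): print(np.round(q.mean(0),4),np.round(np.percentile(q,3,axis=0),4),np.round(np.percentile(q,97,axis=0),4))
    m=(reg&(F[...,2]>.024)&(F[...,2]<.045)&(F[...,1]>-.02)).astype(np.uint8)
    # disc top mask boundary: points above 24mm incl module; use white disc color?
    q=F[(m>0)&(abs(F[...,2]-.03)<.004)]
    best=None
    def cost(p):
        d=np.hypot(q[:,0]-p[0],q[:,1]-p[1]); return d
    # scan centre: boundary by sectors 
    c0=np.array([-.01,.105])
    for it in range(5):
        d=q[:,:2]-c0; th=np.arctan2(d[:,1],d[:,0]); r=np.hypot(*d.T)
        B=[]
        for t in np.arange(-np.pi,np.pi,.2):
            s=(th>=t)&(th<t+.2)&(r<.1)&(r>.08)
            if s.sum()>3: B.append(q[s][np.argmax(r[s]),:2])
        B=np.array(B); s=least_squares(lambda p:np.hypot(*(B-p[:2]).T)-p[2],[*c0,.092],loss='soft_l1',f_scale=.002); c0=s.x[:2]
    print(n,"disc",s.x,len(B))
```

```text
top cheek 114
[-0.0235 -0.1148  0.1064] [-0.0378 -0.1535  0.1013] [-0.0011 -0.0796  0.1109]
top handle 33
[-0.0183 -0.1342  0.1786] [-0.0285 -0.1399  0.1752] [-0.008  -0.129   0.1812]
top trig 25
[-0.0186 -0.0958  0.1701] [-0.0269 -0.1004  0.1666] [-0.0106 -0.0914  0.1743]
top bar/jaw 144
[-0.02   -0.0325  0.0512] [-0.0356 -0.0651  0.0407] [-0.0039 -0.0085  0.0599]
top barback 85
[-0.0382 -0.1779  0.0456] [-0.0921 -0.1983  0.0355] [-0.0121 -0.1619  0.0531]
top disc [-0.01885223  0.1045892   0.09224097] 30
scene cheek 121
[-0.0127 -0.1108  0.1071] [-0.036  -0.15    0.1007] [ 0.0015 -0.0775  0.1121]
scene handle 32
[-0.0174 -0.1298  0.179 ] [-0.0287 -0.1393  0.1743] [-0.0079 -0.0945  0.1841]
scene trig 19
[-0.0182 -0.0935  0.1725] [-0.0268 -0.0985  0.1705] [-0.0088 -0.0898  0.1754]
scene bar/jaw 154
[-0.0169 -0.0308  0.0511] [-0.0341 -0.0658  0.0392] [-0.0023 -0.006   0.0599]
scene barback 57
[-0.0348 -0.1805  0.0465] [-0.0923 -0.199   0.0361] [-0.0115 -0.1622  0.0552]
scene disc [-0.01942433  0.10606624  0.09268715] 31
```

```bash
cat >> h.py <<'E'
A=np.radians(5.9); O=np.array([.5535,.0351])
RF=np.array([[np.cos(A),-np.sin(A)],[np.sin(A),np.cos(A)]])
def f2w(x,y): return O+RF@np.array([x,y])
def w2f(P): 
    P=np.asarray(P,float); return np.concatenate([(P[...,:2]-O)@RF,P[...,2:]],-1)
E
python3 - <<'E'
import numpy as np
from h import *
for n in("top","scene"):
    c=dict(np.load(n+"0.npz"));F=w2f(cloud(c))
    q=F[(F[...,2]>.088)&(F[...,2]<.102)&(F[...,1]>.1)&(F[...,1]<.2)&(abs(F[...,0])<.1)]
    # top cap only
    d=q.mean(0)-[0,.105,0]; print(n,len(q),q.mean(0),q.min(0),q.max(0),np.degrees(np.arctan2(d[1],d[0])),np.hypot(*d[:2]))
    q=F[(F[...,2]>.05)&(F[...,2]<.063)&(np.hypot(F[...,0],F[...,1]-.105)<.1)&(np.hypot(F[...,0],F[...,1]-.105)>.035)&(F[...,0]>-.01)&(F[...,1]<.15)]
    r=cv2.minAreaRect(q[:,:2].astype(np.float32)); d=np.array(r[0])-[0,.105]; print(r,np.degrees(np.arctan2(d[1],d[0])),np.hypot(*d))
th=np.radians(108); p=f2w(.078*np.cos(th),.105+.078*np.sin(th)); print("post world",p)
p=f2w(.055,.16);print("post goal",p,"axis",f2w(0,.105)); print("clamp hand",f2w(0,-.1295))
E
```

```text
top 17 [-0.02478302  0.17765043  0.09508093] [-0.03166633  0.17131884  0.08932201] [-0.01964698  0.1839207   0.09936197] 108.83589316589256 0.07676121038850281
((0.02417534403502941, 0.09097409248352051), (0.08075744658708572, 0.10345898568630219), 62.38346481323242) -30.1211951289818 0.02794947836495107
scene 22 [-0.02379248  0.1803344   0.09411784] [-0.03378337  0.17464614  0.08801493] [-0.01826917  0.18662512  0.09906745] 107.52741466778899 0.0790022432936993
((0.024618197232484818, 0.09043430536985397), (0.08323714882135391, 0.10322095453739166), 64.01963806152344) -30.611264173090255 0.028604459355775068
post world [0.51110574 0.2108556 ]
post goal [0.59176185 0.19990604] axis [0.54270678 0.1395438 ]
clamp hand [ 0.56681163 -0.09371401]
```

```bash
cat >> h.py <<'E'
from scipy.spatial.transform import Rotation as Rt
def plan(tp,trot,n,state=None,g=-1,maxmm=40):
    """n rows, straight line, constant turn"""
    from cell import env
    o=state or env.get_obs()
    p=np.array(o["tool_pos"]);R=Rt.from_euler("xyz",o["tool_rot"],degrees=True)
    RT=Rt.from_euler("xyz",trot,degrees=True)
    rv=(R.inv()*RT).as_rotvec(); print("rotdeg",np.degrees(rv).round(2),"dist",np.linalg.norm(np.array(tp)-p))
    st=(np.array(tp)-p)/n; out=[]
    for i in range(n):
        Ri=R*Rt.from_rotvec(rv*i/n)
        s=Ri.inv().apply(st); out.append(" ".join("%.3f"%x for x in s)+" "+" ".join("%.3f"%x for x in rv/n/.5)+" %g"%g)
    print("; ".join(out).replace("-0.000","0").replace(" 0.000"," 0"))
def st():
    from cell import env
    o=env.get_obs(); print("t",round(o["time_s"],2),"p",np.round(o["tool_pos"],4),"r",np.round(o["tool_rot"],2),"F",np.round(o["force"],1),"w",round(o["grip_width"]*1e3,1),"q",np.round(o["qpos"],0)); return o
E
python3 -c "
from h import *
plan([.511,.211,.20],[180,0,114],14)"
```

```text
rotdeg [-8.000e-02  4.000e-02  4.739e+01] dist 0.5069382338184785
-0.030 -0.020 0.002 0 0 0.118 -1; -0.031 -0.019 0.002 0 0 0.118 -1; -0.032 -0.017 0.002 0 0 0.118 -1; -0.033 -0.015 0.002 0 0 0.118 -1; -0.034 -0.013 0.002 0 0 0.118 -1; -0.034 -0.011 0.002 0 0 0.118 -1; -0.035 -0.009 0.002 0 0 0.118 -1; -0.035 -0.007 0.002 0 0 0.118 -1; -0.036 -0.005 0.002 0 0 0.118 -1; -0.036 -0.003 0.002 0 0 0.118 -1; -0.036 0 0.002 0 0 0.118 -1; -0.036 0.002 0.002 0 0 0.118 -1; -0.036 0.004 0.002 0 0 0.118 -1; -0.036 0.006 0.002 0 0 0.118 -1
```

Emit:
servo_tool:
  moves: "-0.030 -0.020 0.002 0 0 0.118 -0.2; -0.031 -0.019 0.002 0 0 0.118 -0.2; -0.032 -0.017 0.002 0 0 0.118 -0.2; -0.033 -0.015 0.002 0 0 0.118 -0.2; -0.034 -0.013 0.002 0 0 0.118 -0.2; -0.034 -0.011 0.002 0 0 0.118 -0.2; -0.035 -0.009 0.002 0 0 0.118 -0.2; -0.035 -0.007 0.002 0 0 0.118 -0.2; -0.036 -0.005 0.002 0 0 0.118 -0.2; -0.036 -0.003 0.002 0 0 0.118 -0.2; -0.036 0 0.002 0 0 0.118 -0.2; -0.036 0.002 0.002 0 0 0.118 -0.2; -0.036 0.004 0.002 0 0 0.118 -0.2; -0.036 0.006 0.002 0 0 0.118 -0.2"
  squeeze: 8

```text
time_s: 1.32
tool_pos: [0.5082, 0.1968, 0.1968]
tool_rot: [-179.5, -0.2, 113.0]
force: [0.2, 0.8, -0.4]
grip_width: 0.0527
```

Run:
```python
from h import *
from cell import env
o=st()
c=env.read_camera("wrist"); cv2.imwrite("pics/w1.png",c["img"][:,:,::-1])
T=np.eye(4);T[:3,:3]=Rt.from_euler("xyz",o["tool_rot"],degrees=True).as_matrix();T[:3,3]=o["tool_pos"];T=T@c["hand_eye"]
F=w2f(cloud(c,T)); m=(F[...,2]>.085)&(F[...,2]<.105)&(np.hypot(F[...,0]+.024,F[...,1]-.179)<.03)
print(m.sum(),F[m].mean(0) if m.any() else 0, proj(c,[.511,.211,.096],T))
plan([.511,.211,.077],[180,0,114],7,g=-.2)
```

```text
t 1.32 p [0.5082 0.1968 0.1968] r [-179.52   -0.21  113.01] F [ 0.2  0.8 -0.4] w 52.7 q [-42.   7.  20. 101.  -3.  72.   1.]
213 [-0.02578174  0.18218377  0.09365346] (np.float64(259.98853123607887), np.float64(184.2509151596464))
rotdeg [-0.43  0.16 -1.78] dist 0.12187360337612285
0.003 0.001 0.017 -0.002 0.001 -0.009 -0.2; 0.003 0.001 0.017 -0.002 0.001 -0.009 -0.2; 0.003 0.001 0.017 -0.002 0.001 -0.009 -0.2; 0.003 0.001 0.017 -0.002 0.001 -0.009 -0.2; 0.003 0.001 0.017 -0.002 0.001 -0.009 -0.2; 0.003 0.001 0.017 -0.002 0.001 -0.009 -0.2; 0.003 0.001 0.017 -0.002 0.001 -0.009 -0.2
```

View pics/w1.png

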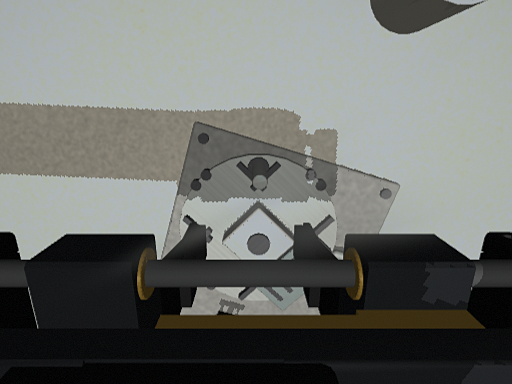

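The post top is at about (260,183), which matches the predicted (260,184). I'll descend onto it.

Emit:
servo_tool:
  moves: "0.007 0.001 0.005 -0.002 0.001 -0.015 -0.2; 0.006 0.001 0.014 -0.002 0.001 -0.015 -0.2; 0.002 0.001 0.018 -0.002 0.001 -0.010 -0.2; 0 0 0.018 0 0 -0.010 -0.2; 0 0 0.018 0 0 0 -0.2; 0 0 0.018 0 0 0 -0.2; 0 0 0.018 0 0 0 -0.2; 0 0 0.010 0 0 0 -0.2; 0 0 0 0 0 0 -0.2"

```text
time_s: 2.12
tool_pos: [0.5076, 0.2044, 0.0704]
tool_rot: [-179.7, -0.1, 113.8]
force: [-0.2, -0.2, -0.6]
grip_width: 0.052
```

Run:
```python
from h import *
o=st()
plan([.511,.211,.077],[180,0,114],2,g=-.2)
```

```text
t 2.12 p [0.5076 0.2044 0.0704] r [-1.7970e+02 -5.0000e-02  1.1376e+02] F [-0.2 -0.2 -0.6] w 52.0 q [-41.  15.  19. 109.  -6.  58.   4.]
rotdeg [-0.3  -0.05 -0.24] dist 0.009917115633725422
0.002 0.003 -0.003 -0.005 -0.001 -0.004 -0.2; 0.002 0.003 -0.003 -0.005 -0.001 -0.004 -0.2
```

Adjust and close gently.

Emit:
servo_tool:
  moves: "0.003 0.003 -0.003 0 0 0 -0.2; 0.003 0.002 -0.002 0 0 0 -0.2; 0 0 0 0 0 0 0.4; 0 0 0 0 0 0 0.7; 0 0 0 0 0 0 0.7; 0 0 0 0 0 0 0.7; 0 0 0 0 0 0 0.7"
  squeeze: 6

```text
time_s: 2.7
tool_pos: [0.5118, 0.2163, 0.0803]
tool_rot: [179.9, -0.1, 114.0]
force: [0.6, -0.9, 0.0]
grip_width: 0.0268
```

Run:
```python
from h import *
o=st()
```

```text
t 2.7 p [0.5118 0.2163 0.0803] r [ 1.7993e+02 -1.4000e-01  1.1396e+02] F [ 0.6 -0.9  0. ] w 26.8 q [-42.  15.  19. 107.  -6.  59.   3.]
```

Emit:
servo_tool:
  moves: "-0.003 0 0.002 0 0 0 0.8; 0 0 0 0 0 0 0.8; 0 0 0 0 0 0 0.8; 0 0 0 0 0 0 0.8"
  squeeze: 6

```text
time_s: 3.03
tool_pos: [0.5131, 0.2133, 0.0786]
tool_rot: [179.9, -0.2, 113.9]
force: [-0.7, 0.7, 0.7]
grip_width: 0.0138
```

Run:
```python
from h import *
o=st()
```

```text
t 3.03 p [0.5131 0.2133 0.0786] r [179.9   -0.2  113.91] F [-0.7  0.7  0.7] w 13.8 q [-42.  15.  19. 108.  -6.  59.   3.]
```

Emit:
servo_tool:
  moves: "0 0.003 0 0 0 0.08 0.8; 0 0.005 0 0 0 0.13 0.8; 0 0.007 0 0 0 0.175 0.8; 0 0.007 0 0 0 0.175 0.8; 0 0.007 0 0 0 0.175 0.8; 0 0.007 0 0 0 0.175 0.8; 0 0.005 0 0 0 0.1 0.8; 0 0 0 0 0 0 0.8"

```text
time_s: 3.7
tool_pos: [0.555, 0.2171, 0.0786]
tool_rot: [180.0, 0.1, 83.5]
force: [-0.0, 0.9, 0.9]
grip_width: 0.0135
```

```bash
cat >> h.py <<'E'
def polar(o):
    f=w2f(np.array(o["tool_pos"])); d=f[:2]-[0,.105]; print("post az-45 (table deg)",np.degrees(np.arctan2(d[1],d[0]))-45,"r",np.hypot(*d),"yaw in fixture",o["tool_rot"][2]-5.9,"tangent yaw",np.degrees(np.arctan2(d[1],d[0])))
E
python3 - <<'E'
from h import *
o=st();polar(o)
E
```

```text
t 3.7 p [0.555  0.2171 0.0786] r [1.80e+02 6.00e-02 8.35e+01] F [-0.   0.9  0.9] w 13.5 q [-43.  20.  23. 102.  -9.  60. -24.]
post az-45 (table deg) 30.079131275277987 r 0.07849409214938173 yaw in fixture 77.59850167419789 tangent yaw 75.07913127527799
```

Emit:
servo_tool:
  moves: "0 0.003 0 0 0 0.10 0.8; 0 0.005 0 0 0 0.14 0.8; 0 0.007 0 0 0 0.175 0.8; 0 0.007 0 0 0 0.175 0.8; 0 0.007 0 0 0 0.175 0.8; 0 0.007 0 0 0 0.175 0.8; 0 0.003 0 0 0 0.08 0.8; 0 0 0 0 0 0 0.8"

```text
time_s: 4.37
tool_pos: [0.5787, 0.2078, 0.0779]
tool_rot: [-178.6, 0.9, 53.9]
force: [1.7, -0.6, 1.1]
grip_width: 0.0139
```

Run:
```python
from h import *
o=st();polar(o)
```

```text
t 4.37 p [0.5787 0.2078 0.0779] r [-178.61    0.92   53.9 ] F [ 1.7 -0.6  1.1] w 13.9 q [-45.  24.  28.  98. -13.  63. -48.]
post az-45 (table deg) 11.257344736680928 r 0.07714081422945597 yaw in fixture 48.00241372626197 tangent yaw 56.25734473668093
```

Run:
```python
from h import *
o=st();polar(o)
plan([.5918,.1999,.078],[180,0,51],4,g=.8)
```

```text
t 4.37 p [0.5787 0.2078 0.0779] r [-178.61    0.92   53.9 ] F [ 1.7 -0.6  1.1] w 13.9 q [-45.  24.  28.  98. -13.  63. -48.]
post az-45 (table deg) 11.257344736680928 r 0.07714081422945597 yaw in fixture 48.00241372626197 tangent yaw 56.25734473668093
rotdeg [-1.37  0.95  2.89] dist 0.015244268099809456
0.000 0.004 0 -0.012 0.008 0.025 0.8; 0 0.004 0 -0.012 0.008 0.025 0.8; 0 0.004 0 -0.012 0.008 0.025 0.8; 0 0.004 0 -0.012 0.008 0.025 0.8
```

Emit:
servo_tool:
  moves: "0 0.004 0 -0.012 0.008 0.02 0.8; 0 0.004 0 -0.012 0.008 0.02 0.8; 0 0.004 0 -0.012 0.008 0.02 0.8; 0 0.003 0 -0.012 0.008 0.02 0.8; 0 0 0 0 0 0 0.8"

```text
time_s: 4.78
tool_pos: [0.5784, 0.2079, 0.0779]
tool_rot: [-178.6, 0.4, 52.4]
force: [1.5, -1.3, 0.0]
grip_width: 0.0139
```

Run:
```python
from h import *
from cell import env
o=st();polar(o)
plan([.5918,.1999,.078],[180,0,51],3,g=.8)
```

```text
t 4.78 p [0.5784 0.2079 0.0779] r [-178.63    0.4    52.43] F [ 1.5 -1.3  0. ] w 13.9 q [-45.  23.  29.  98. -13.  63. -49.]
post az-45 (table deg) 11.552031229811057 r 0.07707741269149174 yaw in fixture 46.5333063363095 tangent yaw 56.55203122981106
rotdeg [-1.36  0.42  1.43] dist 0.015636840751301274
0.001 0.005 0 -0.016 0.005 0.017 0.8; 0.001 0.005 0 -0.016 0.005 0.017 0.8; 0.001 0.005 0 -0.016 0.005 0.017 0.8
```

Run:
```python
from h import *
from cell import env
o=st()
for n in("top","scene","wrist"):
    c=env.read_camera(n); np.savez(n+"1.npz",**c)
    i=c["img"][:,:,::-1]
    if n=="top": i=cv2.resize(i[115:235,180:330],None,fx=5,fy=5,interpolation=cv2.INTER_CUBIC)
    if n=="scene": i=cv2.resize(i[160:305,180:345],None,fx=4,fy=4,interpolation=cv2.INTER_CUBIC)
    cv2.imwrite(f"pics/{n}1.png",i)
```

```text
t 4.78 p [0.5784 0.2079 0.0779] r [-178.63    0.4    52.43] F [ 1.5 -1.3  0. ] w 13.9 q [-45.  23.  29.  98. -13.  63. -49.]
```

View pics/top1.png

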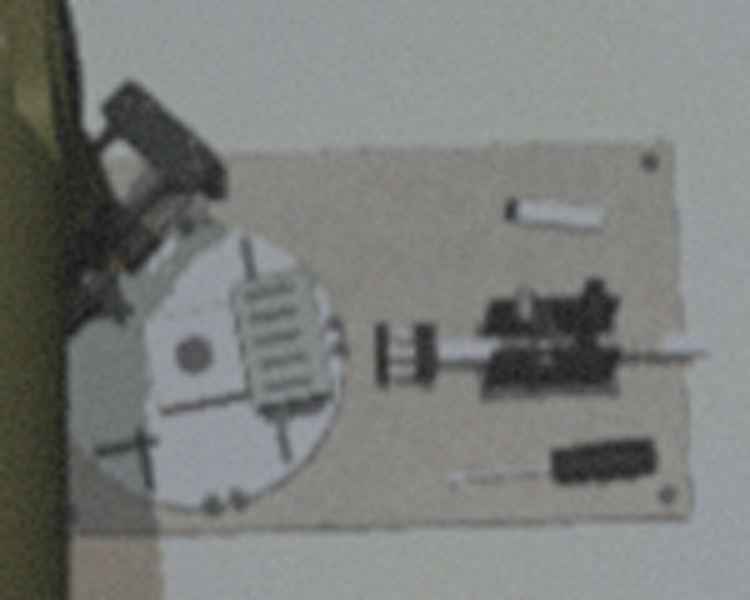

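View pics/scene1.png

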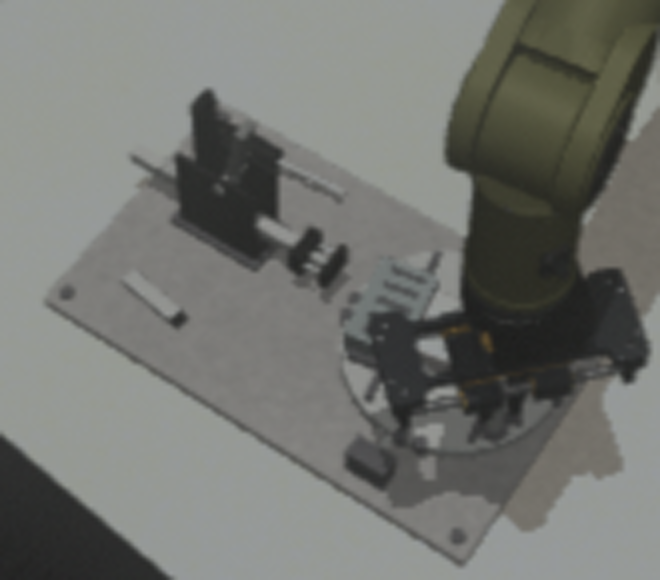

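View pics/wrist1.png

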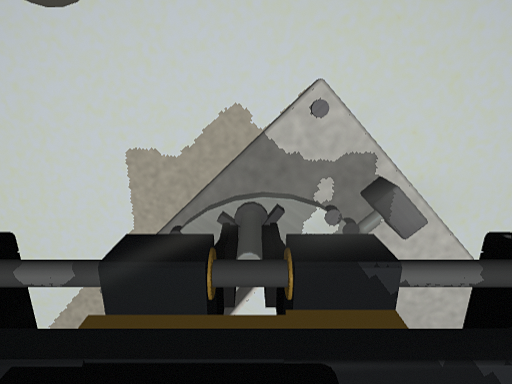

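Emit:
servo_tool:
  moves: "0 0 0 0 0 0 0.8; 0.002 0.01 0 -0.016 0.005 0 0.8; 0.002 0.01 0 -0.016 0.005 0 0.8; 0 0 0 0 0 0 0.8"
  squeeze: 20

```text
time_s: 5.27
tool_pos: [0.5907, 0.2008, 0.0779]
tool_rot: [-178.8, 0.5, 52.6]
force: [1.2, 1.8, -1.5]
grip_width: 0.0132
```

Run:
```python
from h import *
from cell import env
o=st();polar(o)
```

```text
t 5.27 p [0.5907 0.2008 0.0779] r [-178.81    0.53   52.59] F [ 1.2  1.8 -1.5] w 13.2 q [-44.  25.  29.  97. -14.  63. -48.]
post az-45 (table deg) 1.01620620122452 r 0.07778616919668434 yaw in fixture 46.69497432353743 tangent yaw 46.01620620122452
```

Passed the pin and is now about 1° from the detent. I'll open the fingers symmetrically, without moving, and then rise.

Emit:
servo_tool:
  moves: "0 0 0 0 0 0 0.7; 0 0 0 0 0 0 0.4; 0 0 0 0 0 0 0.2; 0 0 0 0 0 0 0; 0 0 0 0 0 0 0; 0 0 0 0 0 0 0; 0 0 0 0 0 0 0; 0 0 -0.02 0 0 0 0; 0 0 -0.04 0 0 0 0; 0 0 -0.04 0 0 0 0; 0 0 -0.03 0 0 0 -0.3; 0 0 0 0 0 0 -1"

```text
time_s: 6.27
tool_pos: [0.5924, 0.1974, 0.2082]
tool_rot: [-178.9, 1.0, 52.5]
force: [0.9, -0.6, 1.0]
grip_width: 0.0504
```

Run:
```python
from h import *
from cell import env
o=st();polar(o)
for n in("top","scene","wrist"):
    c=env.read_camera(n); np.savez(n+"2.npz",**c)
    i=c["img"][:,:,::-1]
    if n=="top": i=cv2.resize(i[115:235,180:330],None,fx=5,fy=5,interpolation=cv2.INTER_CUBIC)
    cv2.imwrite(f"pics/{n}2.png",i)
    if n=="wrist":
        T=np.eye(4);T[:3,:3]=Rt.from_euler("xyz",o["tool_rot"],degrees=True).as_matrix();T[:3,3]=o["tool_pos"];T=T@c["hand_eye"]
    else: T=c["T"]
    F=w2f(cloud(c,T)); m=(F[...,2]>.088)&(F[...,2]<.105)&(np.hypot(F[...,0]-.055,F[...,1]-.160)<.03)
    if m.any():
        q=F[m].mean(0); print(n,m.sum(),q,"table",np.degrees(np.arctan2(q[1]-.105,q[0]))-45)
    q=F[(F[...,2]>.05)&(F[...,2]<.063)&(abs(F[...,0])<.06)&(F[...,1]>.015)&(F[...,1]<.075)]
    if len(q)>20: print(n,"module",cv2.minAreaRect(q[:,:2].astype(np.float32)),len(q))
```

```text
t 6.27 p [0.5924 0.1974 0.2082] r [-178.87    1.02   52.53] F [ 0.9 -0.6  1. ] w 50.4 q [-45.  18.  31.  89. -10.  77. -51.]
post az-45 (table deg) -1.5512448130627376 r 0.07629753563974305 yaw in fixture 46.62933952647626 tangent yaw 43.44875518693726
top 17 [0.05330977 0.15815427 0.09544403] table -0.08368677174954797
top module ((-0.0013732314109802246, 0.04979691281914711), (0.050119828432798386, 0.07873973995447159), 89.24908447265625) 388
scene 19 [0.05445291 0.16125145 0.0943706 ] table 0.9307670994366788
scene module ((0.024376096203923225, 0.05064766854047775), (0.03317208215594292, 0.050612978637218475), 9.745986938476562) 54
wrist 207 [0.05753053 0.16332833 0.09841943] table 0.3945297972703088
wrist module ((0.0017247684299945831, 0.0506419837474823), (0.08169431239366531, 0.046947069466114044), 1.9812754392623901) 820
```

View pics/wrist2.png

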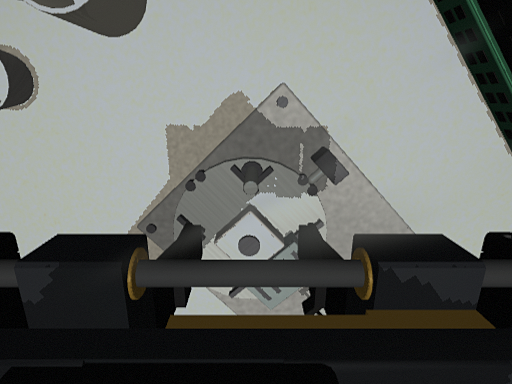

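View pics/top2.png

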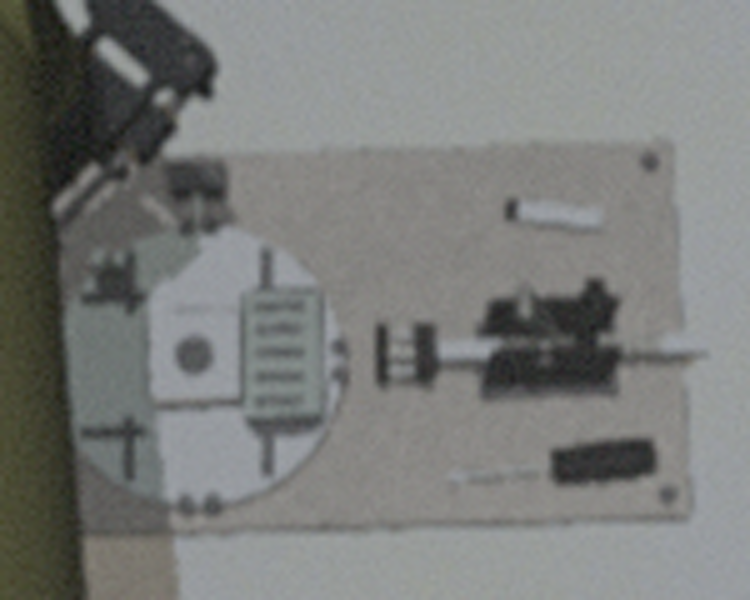

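Run:
```python
from h import *
o=st()
t=f2w(0,-.118); print(t)
plan([*t,.235],[180,0,5.9],10)
```

```text
t 6.42 p [0.5889 0.1967 0.2012] r [-178.58    1.53   52.55] F [-0.5 -0.4 -1.1] w 61.4 q [-45.  19.  31.  89. -10.  77. -51.]
[ 0.56562952 -0.08227493]
rotdeg [-0.72  2.03 46.62] dist 0.2819610398280604
-0.024 0.015 -0.003 -0.003 0.007 0.163 -1; -0.022 0.017 -0.003 -0.003 0.007 0.163 -1; -0.021 0.019 -0.003 -0.003 0.007 0.163 -1; -0.019 0.020 -0.003 -0.003 0.007 0.163 -1; -0.018 0.022 -0.003 -0.003 0.007 0.163 -1; -0.016 0.023 -0.003 -0.003 0.007 0.163 -1; -0.014 0.024 -0.003 -0.003 0.007 0.163 -1; -0.012 0.025 -0.003 -0.003 0.007 0.163 -1; -0.010 0.026 -0.003 -0.003 0.007 0.163 -1; -0.007 0.027 -0.003 -0.003 0.007 0.163 -1
```

Emit:
servo_tool:
  moves: "0 0 -0.025 0 0.01 0 -1; -0.015 0.009 -0.010 -0.003 0.007 0.1 -1; -0.024 0.015 -0.003 -0.003 0.007 0.163 -1; -0.022 0.017 -0.001 -0.003 0.007 0.163 -1; -0.021 0.019 0 -0.003 0.007 0.163 -1; -0.019 0.020 0 -0.003 0.007 0.163 -1; -0.018 0.022 0 -0.003 0 0.163 -1; -0.016 0.023 0 -0.003 0 0.163 -1; -0.014 0.024 0 0 0 0.163 -1; -0.012 0.025 0 0 0 0.163 -1; -0.010 0.026 0 0 0 0.163 -1; 0 0 0 0 0 0 -1"

```text
time_s: 7.42
tool_pos: [0.5335, -0.0772, 0.2171]
tool_rot: [179.7, 3.2, 5.9]
force: [-0.7, -0.3, -0.3]
grip_width: 0.0874
```

Run:
```python
from h import *
o=st()
t=f2w(0,-.118); print(t)
plan([*t,.235],[180,0,5.9],3)
```

```text
t 7.42 p [ 0.5335 -0.0772  0.2171] r [179.75   3.16   5.9 ] F [-0.7 -0.3 -0.3] w 87.4 q [-36.   9.  45.  99.  -6.  77. -73.]
[ 0.56562952 -0.08227493]
rotdeg [0.25 3.16 0.01] dist 0.03710076500516937
0.010 0.003 -0.007 0.003 0.037 0 -1; 0.010 0.003 -0.006 0.003 0.037 0 -1; 0.010 0.003 -0.006 0.003 0.037 0 -1
```

Emit:
servo_tool:
  moves: "0.010 0.003 -0.007 0.003 0.037 0 -1; 0.010 0.003 -0.006 0.003 0.037 0 -1; 0.010 0.003 -0.006 0.003 0.037 0 -1; 0 0 0 0 0 0 -1"

```text
time_s: 7.75
tool_pos: [0.5656, -0.0829, 0.2317]
tool_rot: [-179.9, 0.1, 5.9]
force: [0.8, 0.5, -1.0]
grip_width: 0.0875
```

Run:
```python
from h import *
from cell import env
o=st()
c=env.read_camera("wrist"); np.savez("wrist3.npz",**c); cv2.imwrite("pics/w3.png",c["img"][:,:,::-1])
T=np.eye(4);T[:3,:3]=Rt.from_euler("xyz",o["tool_rot"],degrees=True).as_matrix();T[:3,3]=o["tool_pos"];T=T@c["hand_eye"]
F=w2f(cloud(c,T))
for nm,z0,z1,y0,y1 in(("handle",.172,.186,-.16,-.12),("trig",.165,.18,-.11,-.08)):
    q=F[(F[...,2]>z0)&(F[...,2]<z1)&(F[...,1]>y0)&(F[...,1]<y1)&(abs(F[...,0])<.03)]
    print(nm,len(q)); 
    if len(q): print(q.mean(0).round(4),np.percentile(q,3,axis=0).round(4),np.percentile(q,97,axis=0).round(4))
t=f2w(0,-.118)
plan([*t,.235],[180,0,5.9],3)
```

```text
t 7.75 p [ 0.5656 -0.0829  0.2317] r [-1.7993e+02  9.0000e-02  5.9400e+00] F [ 0.8  0.5 -1. ] w 87.5 q [-34.  11.  45.  96.  -8.  76. -71.]
handle 495
[ 0.001  -0.134   0.1776] [-0.0101 -0.1399  0.1733] [ 0.0111 -0.1284  0.1797]
trig 330
[ 0.0004 -0.0947  0.1695] [-0.0089 -0.0994  0.1658] [ 0.0091 -0.0898  0.1714]
rotdeg [-0.09  0.22  0.07] dist 0.004087521229218591
0.000 0 -0.001 -0.001 0.003 0.001 -1; 0 0 -0.001 -0.001 0.003 0.001 -1; 0 0 -0.001 -0.001 0.003 0.001 -1
```

View pics/w3.png

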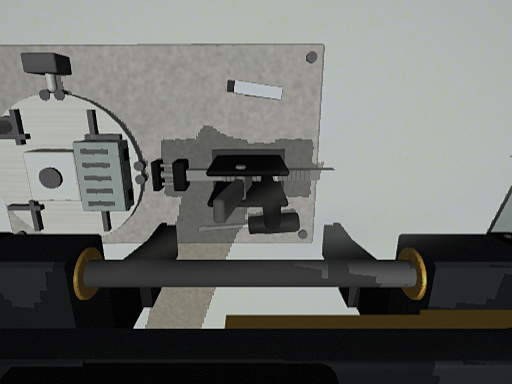

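Emit:
servo_tool:
  moves: "0 0 0.008 0 0 0 -1; 0 0 0.015 0 0 0 -1; 0 0 0.015 0 0 0 -1; 0 0 0.015 0 0 0 -1; 0 0 0.015 0 0 0 -1; 0 0 0.008 0 0 0 -1; 0 0 0 0 0 0 -1; 0 0 0 0 0 0 -1"

```text
time_s: 8.47
tool_pos: [0.5644, -0.0751, 0.1477]
tool_rot: [-179.8, 0.4, 6.7]
force: [-0.1, -0.0, -0.0]
grip_width: 0.0872
```

Run:
```python
from h import *
o=st(); print(w2f(o["tool_pos"]))
t=f2w(0,-.128)
plan([*t,.150],[180,0,5.9],3)
```

```text
t 8.47 p [ 0.5644 -0.0751  0.1477] r [-179.83    0.43    6.66] F [-0.1 -0.  -0. ] w 87.2 q [-33.  15.  44. 102. -11.  68. -69.]
[-0.00047472 -0.11071273  0.1477199 ]
rotdeg [-0.17  0.43  0.76] dist 0.017443445873315453
0.000 0.006 -0.001 -0.002 0.005 0.009 -1; 0 0.006 -0.001 -0.002 0.005 0.009 -1; 0 0.006 -0.001 -0.002 0.005 0.009 -1
```

Emit:
servo_tool:
  moves: "0 0.005 -0.001 0 0.005 0.009 -1; 0 0.006 -0.001 0 0.005 0.009 -1; 0 0.004 0 0 0.005 0.009 -1; 0 0 0 0 0 0 -1"

```text
time_s: 8.8
tool_pos: [0.5677, -0.0911, 0.152]
tool_rot: [-179.9, -0.2, 5.9]
force: [-1.0, -0.9, -0.3]
grip_width: 0.0868
```

Run:
```python
from h import *
from cell import env
o=st(); print(w2f(o["tool_pos"]))
c=env.read_camera("wrist"); np.savez("wrist4.npz",**c); cv2.imwrite("pics/w4.png",c["img"][:,:,::-1])
t=f2w(0,-.1285)
plan([*t,.150],[180,0,5.9],2)
```

```text
t 8.8 p [ 0.5677 -0.0911  0.152 ] r [-179.86   -0.23    5.89] F [-1.  -0.9 -0.3] w 86.8 q [-32.  15.  45. 102. -12.  68. -68.]
[ 0.00115128 -0.12702816  0.15203562]
rotdeg [-0.15 -0.24 -0.  ] dist 0.0030169247705946977
-0.001 0.001 0.001 -0.003 -0.004 0 -1; -0.001 0.001 0.001 -0.003 -0.004 0 -1
```

View pics/w4.png

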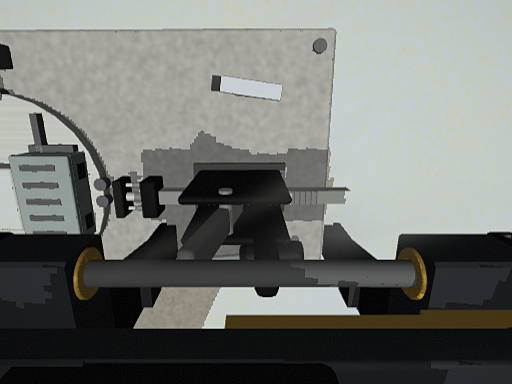

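Emit:
servo_tool:
  moves: "0 0.001 0.001 0 0 0 -0.5; 0 0 0 0 0 0 0.45; 0 0 0 0 0 0 0.45; 0 0 0 0 0 0 0.45; 0 0 0 0 0 0 0.45; 0 0 0 0 0 0 0.45; 0 0 0 0 0 0 0.45; 0 0 0 0 0 0 0.45"
  squeeze: 15

```text
time_s: 9.52
tool_pos: [0.5683, -0.085, 0.1527]
tool_rot: [-179.2, -0.3, 6.1]
force: [-1.5, 5.3, 4.4]
grip_width: 0.0417
```

```bash
cat >> h.py <<'E'
def jaw(name,c=None,o=None):
    from cell import env
    if c is None:
        o=env.get_obs(); c=env.read_camera("wrist"); np.savez(name+".npz",**c,**{"o_"+k:v for k,v in o.items()}); cv2.imwrite(f"pics/{name}.png",c["img"][:,:,::-1])
    T=np.eye(4);T[:3,:3]=Rt.from_euler("xyz",o["tool_rot"],degrees=True).as_matrix();T[:3,3]=o["tool_pos"];T=T@c["hand_eye"]
    F=w2f(cloud(c,T))
    q=F[(F[...,2]>.045)&(F[...,2]<.066)&(abs(F[...,0])<.014)&(F[...,1]>-.07)&(F[...,1]<.075)]
    h,e=np.histogram(q[:,1],np.arange(-.07,.0751,.002)); 
    print("y mm:count"," ".join(f"{e[i]*1e3:.0f}:{h[i]}" for i in range(len(h)) if h[i]))
    m=(F[...,2]>.050)&(F[...,2]<.066)&(abs(F[...,0])<.02)&(F[...,1]>-.07)&(F[...,1]<.075)
    n,l,s,ce=cv2.connectedComponentsWithStats(m.astype(np.uint8))
    for k in range(1,n):
        if s[k,4]>25: 
            y=F[l==k]; print("comp",s[k].tolist(),"y",np.percentile(y[:,1],[3,50,97]).round(4),"z",np.median(y[:,2]).round(4))
    return F
E
python3 - <<'E'
from h import *
o=st(); print(w2f(o["tool_pos"]))
jaw("w5")
E
```

```text
t 9.52 p [ 0.5683 -0.085   0.1527] r [-179.24   -0.28    6.15] F [-1.5  5.3  4.4] w 41.7 q [-32.  15.  44. 102. -12.  68. -68.]
[ 0.00239409 -0.12095382  0.15270846]
y mm:count -68:3 -66:8 -64:23 -62:29 -60:31 -58:34 -56:31 -54:29 -52:29 -50:32 -48:29 -46:39 -44:152 -42:73 -40:70 -38:68 -36:68 -34:72 -32:53 -30:2 -28:9 -26:22 -24:23 -22:18 -20:19 -18:16 -16:36 -14:178 -12:69 -10:68 -8:53 -6:1 24:21 26:250 28:72 30:69 32:65 34:71 36:64 38:68 40:67 42:70 44:72 46:63 48:76 50:59 52:78 54:70 56:62 58:62 60:73 62:71 64:67 66:63 68:65 70:72 72:69
comp [25, 176, 66, 45, 2560] y [0.0265 0.0488 0.0736] z 0.0568
comp [120, 180, 15, 38, 397] y [-0.014  -0.011  -0.0065] z 0.0545
comp [148, 180, 20, 38, 627] y [-0.0438 -0.0379 -0.0307] z 0.0555
```

View pics/w5.png

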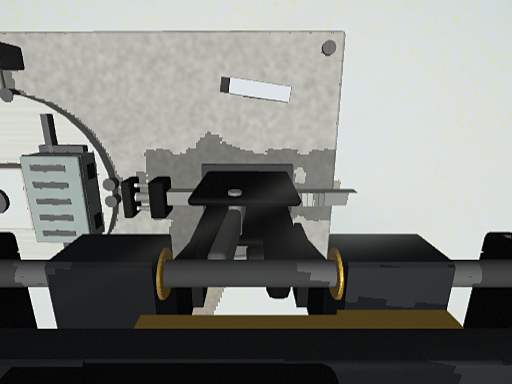

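Emit:
servo_tool:
  moves: "0 0.003 0 0 0 0 0.45; 0 0.003 0 0 0 0 0.45; 0 0.002 0 0 0 0 0.45; 0 0 0 0 0 0 0.45; 0 0 0 0 0 0 0.45"

```text
time_s: 9.98
tool_pos: [0.569, -0.0917, 0.1527]
tool_rot: [-179.1, -0.2, 6.2]
force: [-0.8, 3.3, 2.2]
grip_width: 0.0276
```

Run:
```python
from h import *
o=st(); print(w2f(o["tool_pos"]))
jaw("w6")
```

```text
t 9.98 p [ 0.569  -0.0917  0.1527] r [-179.06   -0.24    6.21] F [-0.8  3.3  2.2] w 27.6 q [-31.  16.  45. 101. -13.  68. -67.]
[ 0.00241454 -0.1276947   0.15268641]
y mm:count -66:4 -64:9 -62:19 -60:32 -58:31 -56:30 -54:28 -52:27 -50:30 -48:28 -46:29 -44:30 -42:27 -40:29 -38:32 -36:165 -34:72 -32:70 -30:64 -28:70 -26:69 -24:56 -22:2 -20:2 -18:23 -16:22 -14:17 -12:18 -10:11 -8:20 -6:203 -4:66 -2:71 0:59 2:5 24:25 26:258 28:69 30:71 32:63 34:70 36:76 38:68 40:71 42:65 44:67 46:75 48:69 50:67 52:67 54:71 56:61 58:75 60:69 62:63 64:68 66:75 68:62 70:68 72:66
comp [17, 175, 67, 46, 2557] y [0.0264 0.0486 0.0734] z 0.0567
comp [104, 180, 15, 37, 395] y [-0.0058 -0.0029  0.0017] z 0.0545
comp [131, 180, 21, 38, 641] y [-0.0356 -0.0298 -0.0227] z 0.0555
```

Emit:
servo_tool:
  moves: "0 0 0 0 0 0 0.1; 0 0 0 0 0 0 -0.75; 0 0 0 0 0 0 -0.75; 0 0 0 0 0 0 -0.75; 0 0 0 0 0 0 -0.75; 0 0 0 0 0 0 -0.75; 0 0 0 0 0 0 -0.75"

```text
time_s: 10.62
tool_pos: [0.5689, -0.0922, 0.1513]
tool_rot: [-179.1, -0.2, 6.2]
force: [0.4, 1.4, -1.1]
grip_width: 0.066
```

Run:
```python
from h import *
o=st(); print(w2f(o["tool_pos"]))
jaw("w7")
plan([*f2w(0,-.1285),.151],[180,0,5.9],2)
```

```text
t 10.62 p [ 0.5689 -0.0922  0.1513] r [-179.14   -0.21    6.21] F [ 0.4  1.4 -1.1] w 66.0 q [-31.  16.  45. 101. -13.  68. -66.]
[ 0.00223287 -0.12824855  0.15133336]
y mm:count -66:3 -64:12 -62:18 -60:31 -58:29 -56:33 -54:30 -52:32 -50:30 -48:30 -46:32 -44:34 -42:26 -40:34 -38:31 -36:175 -34:69 -32:75 -30:68 -28:72 -26:63 -24:58 -22:3 -20:1 -18:23 -16:22 -14:20 -12:22 -10:15 -8:22 -6:199 -4:73 -2:66 0:64 2:4 24:22 26:272 28:74 30:65 32:62 34:77 36:66 38:79 40:67 42:75 44:60 46:76 48:65 50:66 52:67 54:76 56:66 58:60 60:77 62:66 64:73 66:65 68:74 70:68 72:70
comp [15, 175, 68, 46, 2590] y [0.0264 0.0487 0.0735] z 0.0568
comp [102, 180, 16, 38, 412] y [-0.0058 -0.0029  0.0019] z 0.0544
comp [129, 180, 21, 38, 638] y [-0.0355 -0.0299 -0.0226] z 0.0555
rotdeg [-0.86 -0.2   0.3 ] dist 0.0021984964327466452
-0.001 0 0 -0.015 -0.004 0.005 -1; -0.001 0 0 -0.015 -0.004 0.005 -1
```

View pics/w7.png

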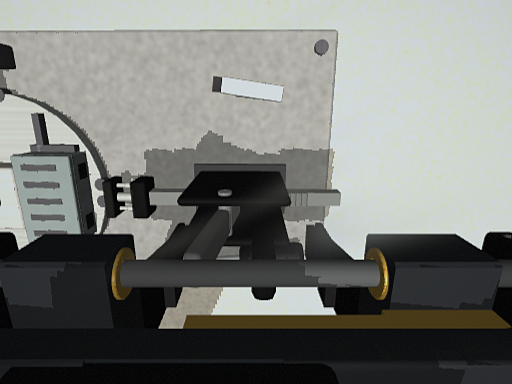

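Emit:
servo_tool:
  moves: "0 0 0 -0.01 0 0 -0.75; 0 0 0 -0.01 0 0 -0.75; 0 0 0 0 0 0 -0.75; 0 0 0 0 0 0 -0.2; 0 0 0 0 0 0 0.48; 0 0 0 0 0 0 0.48; 0 0 0 0 0 0 0.48; 0 0.001 0 0 0 0 0.48; 0 0.002 0 0 0 0 0.48; 0 0.002 0 0 0 0 0.48; 0 0.002 0 0 0 0 0.48; 0 0.002 0 0 0 0 0.48; 0 0.001 0 0 0 0 0.48; 0 0 0 0 0 0 0.48; 0 0 0 0 0 0 0.48"

```text
time_s: 11.92
tool_pos: [0.5691, -0.0917, 0.153]
tool_rot: [-178.8, -0.1, 6.6]
force: [-0.7, 3.7, 1.5]
grip_width: 0.0275
```

Run:
```python
from h import *
o=st(); print(w2f(o["tool_pos"]))
jaw("w8")
```

```text
t 11.92 p [ 0.5691 -0.0917  0.153 ] r [-1.788e+02 -5.000e-02  6.590e+00] F [-0.7  3.7  1.5] w 27.5 q [-31.  16.  44. 101. -13.  69. -66.]
[ 0.00245469 -0.12774658  0.1530411 ]
y mm:count -66:5 -64:9 -62:21 -60:27 -58:31 -56:26 -54:32 -52:27 -50:34 -48:24 -46:34 -44:28 -42:29 -40:30 -38:29 -36:32 -34:30 -32:32 -30:31 -28:27 -26:180 -24:73 -22:69 -20:69 -18:69 -16:64 -14:57 -12:3 -8:18 -6:27 -4:16 -2:18 0:18 2:19 4:211 6:68 8:66 10:64 12:8 24:25 26:259 28:60 30:75 32:63 34:65 36:66 38:76 40:65 42:67 44:71 46:66 48:68 50:71 52:68 54:63 56:72 58:66 60:66 62:68 64:70 66:69 68:62 70:58 72:72
comp [18, 174, 67, 45, 2540] y [0.0264 0.0487 0.0733] z 0.0568
comp [93, 178, 16, 38, 402] y [0.0043 0.0072 0.0117] z 0.0544
comp [120, 178, 21, 38, 633] y [-0.0255 -0.02   -0.0125] z 0.0555
```

Emit:
servo_tool:
  moves: "0 0 0 0 0 0 0.1; 0 0 0 0 0 0 -0.75; 0 0 0 -0.01 0 0 -0.75; 0 0 0 -0.01 0 0.01 -0.75; 0 0 0 -0.01 0 0.01 -0.75; -0.001 0 0.001 -0.01 0 0.01 -0.75; -0.001 0 0.001 -0.01 0 0.01 -0.75; 0 0 0 -0.01 0 0 -0.75; 0 0 0 0 0 0 -0.75"

```text
time_s: 12.72
tool_pos: [0.5679, -0.094, 0.1509]
tool_rot: [179.1, -0.2, 5.3]
force: [-0.3, 1.3, -0.1]
grip_width: 0.0743
```

Run:
```python
from h import *
o=st(); print(w2f(o["tool_pos"]))
```

```text
t 12.72 p [ 0.5679 -0.094   0.1509] r [179.08  -0.19   5.28] F [-0.3  1.3 -0.1] w 74.3 q [-32.  15.  45. 102. -11.  67. -69.]
[ 0.0010467  -0.12986576  0.15094395]
```

Emit:
servo_tool:
  moves: "0 -0.001 0 0.01 0 0 -0.9; 0 -0.001 0 0.01 0 0 -0.9; 0 0 0 0 0 0 -0.9; 0 0 0 0 0 0 -0.2; 0 0 0 0 0 0 0.48; 0 0 0 0 0 0 0.48; 0 0 0 0 0 0 0.48; 0 0 0 0 0 0 0.48; 0 0.001 0 0 0 0 0.48; 0 0.002 0 0 0 0 0.48; 0 0.002 0 0 0 0 0.48; 0 0.002 0 0 0 0 0.48; 0 0.002 0 0 0 0 0.48; 0 0.001 0 0 0 0 0.48; 0 0 0 0 0 0 0.48; 0 0 0 0 0 0 0.48"

```text
time_s: 14.05
tool_pos: [0.5676, -0.0917, 0.1521]
tool_rot: [-179.4, 0.0, 5.7]
force: [-0.1, 2.3, 2.2]
grip_width: 0.0274
```

Run:
```python
from h import *
o=st(); print(w2f(o["tool_pos"]))
jaw("w9")
```

```text
t 14.05 p [ 0.5676 -0.0917  0.1521] r [-1.7939e+02  1.0000e-02  5.7100e+00] F [-0.1  2.3  2.2] w 27.4 q [-31.  16.  45. 101. -12.  68. -67.]
[ 0.00101397 -0.12754027  0.15205282]
y mm:count -66:4 -64:9 -62:31 -60:27 -58:28 -56:29 -54:29 -52:27 -50:30 -48:31 -46:31 -44:32 -42:32 -40:31 -38:31 -36:29 -34:31 -32:30 -30:32 -28:32 -26:31 -24:31 -22:30 -20:30 -18:35 -16:187 -14:79 -12:66 -10:70 -8:70 -6:71 -4:59 -2:2 2:12 4:23 6:19 8:16 10:19 12:23 14:216 16:72 18:66 20:62 22:8 24:13 26:236 28:67 30:71 32:70 34:69 36:67 38:70 40:69 42:73 44:69 46:69 48:66 50:70 52:70 54:65 56:76 58:74 60:60 62:71 64:71 66:68 68:61 70:77 72:62
comp [15, 175, 69, 46, 2602] y [0.0264 0.0486 0.0733] z 0.0568
comp [107, 179, 22, 38, 659] y [-0.0156 -0.0101 -0.0026] z 0.0554
comp [79, 180, 17, 37, 412] y [0.0142 0.0171 0.0219] z 0.0544
comp [174, 191, 5, 13, 30] y [-0.0615 -0.0603 -0.0584] z 0.0508
```

Emit:
servo_tool:
  moves: "0 0 0 0 0 0 0.1; 0 0 0 0 0 0 -0.85; 0 0 0 0 0 0 -0.85; 0 0 0 -0.01 0 0 -0.85; 0 0 0 0 0 0 -0.85; 0 0 0.001 0 0 0 -0.85; 0 0 0 0 0 0 -0.85; 0 0 0 0 0 0 -0.85; 0 0 0 0 0 0 -0.85; 0 0 0 0 0 0 -0.85"

```text
time_s: 14.93
tool_pos: [0.5676, -0.0942, 0.1498]
tool_rot: [-180.0, 0.0, 5.6]
force: [0.7, 0.6, -0.3]
grip_width: 0.0787
```

Run:
```python
from h import *
o=st(); print(w2f(o["tool_pos"]))
jaw("w10")
```

```text
t 14.93 p [ 0.5676 -0.0942  0.1498] r [-1.7997e+02  2.0000e-02  5.6300e+00] F [ 0.7  0.6 -0.3] w 78.7 q [-32.  16.  45. 102. -12.  68. -68.]
[ 0.00071769 -0.13004259  0.14983669]
y mm:count -66:5 -64:8 -62:27 -60:30 -58:26 -56:32 -54:28 -52:33 -50:29 -48:31 -46:30 -44:34 -42:29 -40:30 -38:29 -36:36 -34:32 -32:31 -30:32 -28:31 -26:33 -24:28 -22:34 -20:27 -18:38 -16:204 -14:73 -12:70 -10:69 -8:73 -6:74 -4:55 -2:4 2:11 4:30 6:18 8:23 10:16 12:26 14:234 16:73 18:69 20:65 22:3 24:24 26:239 28:71 30:70 32:74 34:73 36:73 38:79 40:57 42:73 44:76 46:71 48:66 50:73 52:71 54:73 56:70 58:79 60:64 62:74 64:71 66:67 68:72 70:67 72:72
comp [7, 177, 71, 46, 2697] y [0.0263 0.0487 0.0735] z 0.0568
comp [73, 180, 17, 39, 429] y [0.0143 0.0171 0.0217] z 0.0544
comp [101, 180, 23, 39, 690] y [-0.0156 -0.0101 -0.0027] z 0.0555
comp [169, 192, 5, 13, 26] y [-0.0619 -0.0604 -0.059 ] z 0.0507
```

Emit:
servo_tool:
  moves: "0 0 0 0 0 0 -0.2; 0 0 0 0 0 0 0.2; 0 0 0 0 0 0 0.2; 0 0 0 0 0 0 0.2; 0 0 0 0 0 0 0.2; 0 0 0 0 0 0 0.2; 0 0 0 0 0 0 0.2; 0 0 0 0 0 0 0.2; 0 0 0 0 0 0 0.2"
  squeeze: 20

```text
time_s: 15.73
tool_pos: [0.5673, -0.0873, 0.1515]
tool_rot: [-179.4, 0.1, 6.0]
force: [-0.3, -0.4, -0.4]
grip_width: 0.0363
```

Run:
```python
from h import *
o=st(); print(w2f(o["tool_pos"]))
jaw("w11")
```

```text
t 15.73 p [ 0.5673 -0.0873  0.1515] r [-1.794e+02  9.000e-02  5.950e+00] F [-0.3 -0.4 -0.4] w 36.3 q [-32.  15.  45. 101. -12.  68. -68.]
[ 0.00111047 -0.12319539  0.1514534 ]
y mm:count -68:3 -66:8 -64:25 -62:31 -60:26 -58:38 -56:28 -54:30 -52:27 -50:31 -48:30 -46:30 -44:29 -42:28 -40:31 -38:28 -36:27 -34:29 -32:31 -30:29 -28:30 -26:27 -24:29 -22:30 -20:32 -18:29 -16:30 -14:29 -12:190 -10:73 -8:73 -6:70 -4:73 -2:63 0:56 2:8 6:14 8:25 10:18 12:18 14:14 16:37 18:217 20:64 22:74 24:61 26:118 28:69 30:77 32:65 34:75 36:65 38:74 40:65 42:68 44:69 46:76 48:70 50:78 52:58 54:78 56:58 58:75 60:68 62:70 64:73 66:67 68:64 70:70 72:69
comp [20, 175, 76, 45, 2931] y [0.0188 0.0453 0.0731] z 0.0567
comp [107, 179, 22, 38, 665] y [-0.0115 -0.0059  0.0014] z 0.0555
comp [174, 191, 5, 13, 31] y [-0.0575 -0.0563 -0.0546] z 0.0506
comp [180, 191, 4, 13, 31] y [-0.0624 -0.0615 -0.0593] z 0.0507
```

Emit:
servo_tool:
  moves: "0 0.001 0 0 0 0 0.35; 0 0.002 0 0 0 0 0.48; 0 0.002 0 0 0 0 0.48; 0 0.002 0 0 0 0 0.48; 0 0 0 0 0 0 0.48; 0 0 0 0 0 0 0.48; 0 0 0 0 0 0 0.48"

```text
time_s: 16.37
tool_pos: [0.5678, -0.0917, 0.1516]
tool_rot: [-179.0, 0.1, 5.9]
force: [-0.7, 2.0, 1.2]
grip_width: 0.0274
```

Run:
```python
from h import *
o=st(); print(w2f(o["tool_pos"]))
jaw("w12")
```

```text
t 16.37 p [ 0.5678 -0.0917  0.1516] r [-1.7901e+02  1.3000e-01  5.9500e+00] F [-0.7  2.   1.2] w 27.4 q [-31.  16.  45. 101. -13.  68. -67.]
[ 0.00115661 -0.12760469  0.15155767]
y mm:count -66:6 -64:13 -62:24 -60:29 -58:38 -56:30 -54:31 -52:34 -50:24 -48:29 -46:31 -44:30 -42:32 -40:28 -38:32 -36:28 -34:26 -32:34 -30:32 -28:29 -26:31 -24:32 -22:25 -20:33 -18:31 -16:28 -14:35 -12:30 -10:26 -8:134 -6:125 -4:65 -2:75 0:69 2:73 4:70 6:29 10:1 12:20 14:24 16:18 18:219 20:72 22:67 24:66 26:103 28:77 30:64 32:73 34:70 36:65 38:76 40:71 42:69 44:65 46:75 48:64 50:70 52:67 54:64 56:70 58:71 60:62 62:80 64:62 66:72 68:67 70:60 72:72
comp [16, 174, 76, 46, 2876] y [0.0193 0.0456 0.0731] z 0.0567
comp [97, 178, 23, 39, 674] y [-0.0064 -0.0011  0.0063] z 0.0554
comp [164, 191, 5, 13, 30] y [-0.0527 -0.0513 -0.0494] z 0.0507
```

View pics/w12.png

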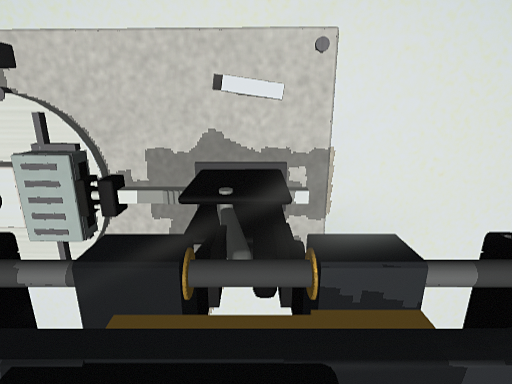

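```bash
cat >> h.py <<'E'
def press(name):
    d=dict(np.load(name+".npz"))
    o={k[2:]:v for k,v in d.items() if k.startswith("o_")}
    T=np.eye(4);T[:3,:3]=Rt.from_euler("xyz",o["tool_rot"],degrees=True).as_matrix();T[:3,3]=o["tool_pos"];T=T@d["hand_eye"]
    F=w2f(cloud(d,T))
    m=(F[...,2]>.051)&(F[...,2]<.066)&(abs(F[...,0])<.013)&(F[...,1]>-.05)&(F[...,1]<.075)
    # per image row: find runs along columns (cols decrease with y)
    res=[]
    for r in range(384):
        y=np.sort(F[r][m[r]][:,1])
        if len(y)<20: continue
        g=np.diff(y); i=np.argmax(g*( (y[:-1]<.024)))
        if g[i]<.004: continue
        # block start
        res.append((y[0],y[i],y[i+1]))
    res=np.array(res); me=np.median(res,0); print(name,"rows",len(res),"block back,front, face back",me.round(4),"gap",round(me[2]-me[1],4),"sd",np.std(res[:,2]-res[:,1]).round(4));
E
python3 -c "
from h import *
for n in ('w6','w7','w8','w9','w10','w11','w12'): press(n)"
```

```text
w6 rows 29 block back,front, face back [-0.0355  0.0014  0.0261] gap 0.0247 sd 0.0014
w7 rows 29 block back,front, face back [-0.0355  0.0014  0.026 ] gap 0.0246 sd 0.001
w8 rows 29 block back,front, face back [-0.0255 -0.0124  0.0044] gap 0.0169 sd 0.0025
w9 rows 29 block back,front, face back [-0.0156 -0.0026  0.0144] gap 0.017 sd 0.0031
w10 rows 29 block back,front, face back [-0.0156 -0.0025  0.0144] gap 0.0169 sd 0.0007
w11 rows 28 block back,front, face back [-0.0114  0.0018  0.0182] gap 0.0164 sd 0.0006
w12 rows 29 block back,front, face back [-0.0064  0.0063  0.0187] gap 0.0124 sd 0.0017
```

Emit:
servo_tool:
  moves: "0 0 0 0 0 0 0.1; 0 0 0 0 0 0 -0.85; 0 0 0 -0.01 0 0 -0.85; 0 0 0 -0.01 0 0 -0.85; 0 0 0 0 0 0 -0.85; 0 0 0 0 0 0 -0.85; 0 0 0 0 0 0 -0.85; 0 0 0 0 0 0 -0.85; 0 0 0 0 0 0 -0.85; 0 0 0 0 0 0 -0.85"

```text
time_s: 17.25
tool_pos: [0.5674, -0.0934, 0.1505]
tool_rot: [-179.8, 0.2, 5.9]
force: [0.1, -0.9, -0.5]
grip_width: 0.0788
```

Run:
```python
from h import *
o=st(); print(w2f(o["tool_pos"]))
jaw("w13");press("w13")
```

```text
t 17.25 p [ 0.5674 -0.0934  0.1505] r [-179.84    0.18    5.92] F [ 0.1 -0.9 -0.5] w 78.8 q [-31.  16.  45. 101. -12.  68. -67.]
[ 0.00066122 -0.12926296  0.15047069]
y mm:count -66:6 -64:11 -62:22 -60:38 -58:31 -56:34 -54:29 -52:28 -50:30 -48:30 -46:28 -44:31 -42:29 -40:29 -38:30 -36:33 -34:32 -32:30 -30:30 -28:28 -26:32 -24:28 -22:29 -20:33 -18:32 -16:31 -14:30 -12:27 -10:168 -8:95 -6:76 -4:67 -2:73 0:66 2:70 4:28 8:3 10:19 12:24 14:14 16:19 18:230 20:79 22:64 24:67 26:116 28:78 30:69 32:75 34:73 36:66 38:77 40:76 42:66 44:78 46:69 48:68 50:73 52:72 54:66 56:71 58:72 60:73 62:67 64:77 66:71 68:61 70:76 72:72
comp [9, 174, 78, 47, 2990] y [0.0193 0.0454 0.0731] z 0.0566
comp [94, 179, 23, 38, 680] y [-0.0087 -0.0033  0.0043] z 0.0555
comp [163, 191, 5, 13, 32] y [-0.055  -0.0536 -0.0516] z 0.0508
comp [169, 191, 6, 13, 32] y [-0.0606 -0.0587 -0.057 ] z 0.0504
w13 rows 29 block back,front, face back [-0.0086  0.0043  0.0189] gap 0.0146 sd 0.0023
```

Emit:
servo_tool:
  moves: "0 0 0 0 0 0 -0.2; 0 0 0 0 0 0 0.2; 0 0 0 0 0 0 0.2; 0 0 0 0 0 0 0.2; 0 0 0 0 0 0 0.2; 0 0 0 0 0 0 0.2; 0 0 0 0 0 0 0.2; 0 0 0 0 0 0 0.2; 0 0 0 0 0 0 0.2"
  squeeze: 25

```text
time_s: 18.05
tool_pos: [0.5673, -0.0873, 0.1519]
tool_rot: [-179.3, 0.2, 6.2]
force: [0.7, -1.4, 0.2]
grip_width: 0.0363
```

Run:
```python
from h import *
o=st(); print(w2f(o["tool_pos"]))
jaw("w14");press("w14")
```

```text
t 18.05 p [ 0.5673 -0.0873  0.1519] r [-179.31    0.22    6.16] F [ 0.7 -1.4  0.2] w 36.3 q [-32.  16.  44. 101. -12.  68. -67.]
[ 0.00113419 -0.12317491  0.15190748]
y mm:count -68:1 -66:7 -64:25 -62:28 -60:32 -58:34 -56:25 -54:40 -52:26 -50:25 -48:32 -46:30 -44:34 -42:29 -40:33 -38:28 -36:35 -34:28 -32:30 -30:32 -28:28 -26:37 -24:31 -22:29 -20:31 -18:27 -16:34 -14:30 -12:27 -10:28 -8:187 -6:77 -4:65 -2:69 0:74 2:64 4:64 6:12 10:7 12:24 14:22 16:19 18:206 20:77 22:72 24:63 26:112 28:77 30:68 32:72 34:71 36:64 38:74 40:70 42:70 44:70 46:65 48:71 50:71 52:67 54:77 56:54 58:78 60:59 62:80 64:64 66:71 68:67 70:66 72:71
comp [20, 174, 76, 45, 2895] y [0.0193 0.0452 0.073 ] z 0.0566
comp [102, 178, 22, 38, 669] y [-0.0071 -0.0016  0.0059] z 0.0554
comp [170, 190, 4, 14, 35] y [-0.0529 -0.0518 -0.0502] z 0.0505
comp [174, 190, 6, 14, 36] y [-0.0584 -0.0569 -0.055 ] z 0.0505
comp [180, 190, 5, 14, 32] y [-0.0631 -0.062  -0.0596] z 0.0505
w14 rows 28 block back,front, face back [-0.007   0.0059  0.0188] gap 0.0129 sd 0.0005
```

Emit:
servo_tool:
  moves: "0 0.001 0 0 0 0 0.28; 0 0.001 0 0 0 0 0.33; 0 0.001 0 0 0 0 0.33; 0 0 0 0 0 0 0.33; 0 0 0 0 0 0 0.33; 0 0 0 0 0 0 0.33"

```text
time_s: 18.6
tool_pos: [0.5677, -0.0907, 0.152]
tool_rot: [-179.2, 0.2, 6.0]
force: [-0.3, 1.4, 1.8]
grip_width: 0.0294
```

Run:
```python
from h import *
o=st(); print(w2f(o["tool_pos"]))
jaw("w15");press("w15")
```

```text
t 18.6 p [ 0.5677 -0.0907  0.152 ] r [-179.22    0.19    6.04] F [-0.3  1.4  1.8] w 29.4 q [-31.  16.  45. 101. -12.  68. -67.]
[ 0.00117039 -0.12662519  0.1520105 ]
y mm:count -66:6 -64:13 -62:26 -60:36 -58:28 -56:36 -54:32 -52:29 -50:37 -48:26 -46:25 -44:29 -42:32 -40:33 -38:30 -36:31 -34:32 -32:32 -30:28 -28:32 -26:29 -24:33 -22:31 -20:31 -18:32 -16:27 -14:35 -12:31 -10:30 -8:30 -6:45 -4:203 -2:69 0:71 2:71 4:68 6:66 8:47 10:3 14:12 16:24 18:214 20:82 22:66 24:69 26:113 28:68 30:74 32:67 34:71 36:67 38:73 40:75 42:68 44:70 46:72 48:72 50:64 52:67 54:73 56:67 58:64 60:63 62:73 64:71 66:65 68:70 70:65 72:63
comp [17, 174, 75, 45, 2897] y [0.0194 0.0456 0.0729] z 0.0567
comp [95, 178, 22, 38, 661] y [-0.0039  0.0016  0.009 ] z 0.0555
comp [163, 190, 9, 14, 52] y [-0.0545 -0.0497 -0.0474] z 0.0504
comp [174, 190, 8, 14, 37] y [-0.062  -0.0589 -0.0569] z 0.0505
w15 rows 29 block back,front, face back [-0.0039  0.0091  0.0187] gap 0.0097 sd 0.0108
```

Emit:
servo_tool:
  moves: "0 0.001 0 0 0 0 0.36; 0 0 0 0 0 0 0.36; 0 0 0 0 0 0 0.36; 0 0 0 0 0 0 0.36; 0 0 0 0 0 0 0.36; 0 0 0 0 0 0 0.36"

```text
time_s: 19.15
tool_pos: [0.5677, -0.0914, 0.152]
tool_rot: [-179.2, 0.2, 6.1]
force: [-0.8, 1.0, 2.3]
grip_width: 0.0278
```

Run:
```python
from h import *
o=st(); print(w2f(o["tool_pos"]))
jaw("w16");press("w16")
```

```text
t 19.15 p [ 0.5677 -0.0914  0.152 ] r [-179.2     0.21    6.07] F [-0.8  1.   2.3] w 27.8 q [-31.  16.  45. 101. -13.  69. -67.]
[ 0.00115429 -0.1273285   0.15197816]
y mm:count -66:7 -64:13 -62:24 -60:39 -58:25 -56:37 -54:30 -52:25 -50:43 -48:25 -46:23 -44:31 -42:31 -40:30 -38:33 -36:30 -34:31 -32:29 -30:29 -28:31 -26:33 -24:30 -22:30 -20:34 -18:25 -16:35 -14:31 -12:31 -10:30 -8:29 -6:37 -4:205 -2:74 0:60 2:76 4:73 6:64 8:63 10:4 14:7 16:22 18:214 20:80 22:69 24:65 26:106 28:83 30:69 32:61 34:78 36:65 38:69 40:72 42:75 44:67 46:65 48:68 50:73 52:66 54:72 56:72 58:62 60:66 62:63 64:72 66:72 68:68 70:67 72:68
comp [16, 174, 76, 45, 2897] y [0.0194 0.0456 0.0731] z 0.0567
comp [93, 178, 23, 38, 668] y [-0.0036  0.0022  0.0095] z 0.0555
comp [161, 190, 5, 14, 35] y [-0.0499 -0.0484 -0.0467] z 0.0505
comp [167, 190, 11, 14, 77] y [-0.0601 -0.0562 -0.0517] z 0.0505
w16 rows 28 block back,front, face back [-0.0035  0.0094  0.0185] gap 0.0091 sd 0.0167
```

Emit:
servo_tool:
  moves: "0 0 0 0 0 0 0.36; 0 0 0 0 0 0 0.36; 0 0 0 0 0 0 0.36; 0 0 0 0 0 0 0.36; 0 0 0 0 0 0 0.36; 0 0 0 0 0 0 0.36"

```text
time_s: 19.7
tool_pos: [0.5677, -0.0915, 0.152]
tool_rot: [-179.2, 0.2, 6.1]
force: [-0.9, 1.8, 1.6]
grip_width: 0.0281
```

Run:
```python
from h import *
from cell import env
o=st(); print(w2f(o["tool_pos"]))
jaw("w17");press("w17")
c=env.read_camera("top"); np.savez("top9.npz",**c)
cv2.imwrite("pics/top9.png",cv2.resize(c["img"][115:235,180:330,::-1],None,fx=5,fy=5,interpolation=cv2.INTER_CUBIC))
F=w2f(cloud(c)); m=(F[...,2]>.088)&(F[...,2]<.105)&(np.hypot(F[...,0]-.055,F[...,1]-.160)<.03)
if m.any(): q=F[m].mean(0); print(q,"table",np.degrees(np.arctan2(q[1]-.105,q[0]))-45)
```

```text
t 19.7 p [ 0.5677 -0.0915  0.152 ] r [-179.21    0.21    6.07] F [-0.9  1.8  1.6] w 28.1 q [-31.  16.  45. 101. -13.  69. -67.]
[ 0.00112559 -0.12737107  0.15197612]
y mm:count -66:6 -64:13 -62:22 -60:38 -58:26 -56:35 -54:33 -52:27 -50:39 -48:27 -46:27 -44:28 -42:30 -40:35 -38:28 -36:31 -34:33 -32:29 -30:30 -28:32 -26:33 -24:29 -22:32 -20:29 -18:34 -16:28 -14:32 -12:30 -10:32 -8:31 -6:34 -4:206 -2:74 0:66 2:62 4:75 6:70 8:50 10:6 14:7 16:26 18:215 20:72 22:71 24:66 26:114 28:78 30:64 32:67 34:74 36:67 38:74 40:65 42:69 44:71 46:73 48:65 50:69 52:73 54:70 56:66 58:65 60:70 62:68 64:70 66:75 68:62 70:64 72:69
comp [16, 174, 76, 45, 2903] y [0.0194 0.0454 0.0731] z 0.0567
comp [93, 178, 23, 38, 671] y [-0.0035  0.0019  0.0095] z 0.0554
comp [161, 190, 5, 14, 34] y [-0.0497 -0.0483 -0.0465] z 0.0506
comp [166, 190, 6, 14, 39] y [-0.0547 -0.0533 -0.0513] z 0.0508
comp [173, 190, 4, 14, 33] y [-0.0596 -0.0582 -0.0569] z 0.0506
w17 rows 29 block back,front, face back [-0.0037  0.0093  0.0185] gap 0.0092 sd 0.0164
[0.05339075 0.1583405  0.09630201] table -0.026976655199248967
```

View pics/w17.png

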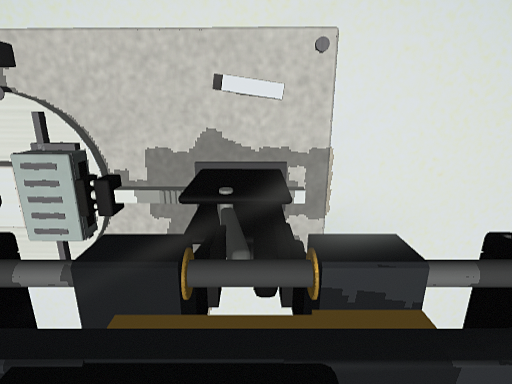

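View pics/top9.png

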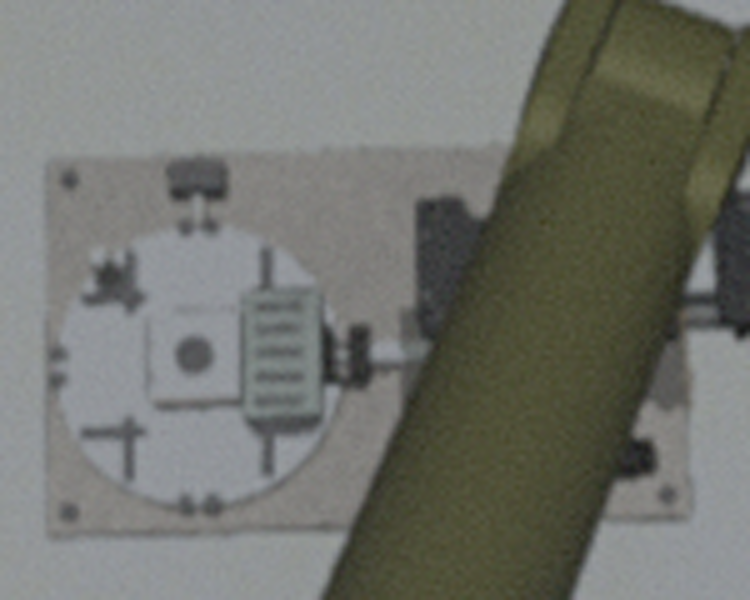

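The hold is steady. The wrist view shows the face at about (88,193) against the converter, with the block at about (105,195). The top view shows the detent pin between its bumps and the converter square to the jaw. I'm handing in while still squeezing.

```bash
python3 -c "
from cell import env
print(env.sign_off())"
```

```text
the job is handed in; nothing more can be done
None
```

I turned the rotary table by its post until the converter clicked in at the 0 detent. Then I pumped the clamp and handed in with the trigger still squeezed, at about 20 s of the 54 s limit.

- **Table:** I let go of the post before moving to the clamp. The last top view gave a table angle of about 0°, with the detent pin between its bumps and the converter square to the jaw.
- **Clamp:** I used five squeezes. The first three brought the face close to the converter. The fourth ended about 4.5–5 mm in and slipped back about 2 mm on release. I stopped the last one just short of the trigger's full travel.
- **Face pressed in:** The last measurement gave about 7.7 mm, good to roughly 0.5–1 mm, since the gap estimate was noisy on some image rows. It held steady for about 0.5 s and was never near bottoming.
- **Grip at the end:** The fingers were 28 mm apart on the trigger and handle, with about 2–3 N at the wrist.
- **Bystanders:** The plug-in module looked unmoved in the last wrist view. The screwdriver was partly hidden by the arm in the last top view, and I did not check the items off the base plate again.

One brief stall came when the table stopped about 11° short of the detent. It was resting against the first bump, and a slightly larger step took it through.

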